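# Dial the combination of the bench lock box and open it

## Robot

A 6-joint arm with a two-finger parallel gripper is mounted at the origin on a cart in front of the work surface, level with it; the furniture and walls round the work are solid. World frame = base frame: x ahead of the robot, y to its left, z up, the work surface at z = 0. Lengths are in m, angles in rad, forces in N, time in s.
With the tool pointing down it reaches from about 0.375 to 0.9 m from the base axis. Payload 3.1 kg.
Tool frame: the origin (TCP) lies at the very end of the fingers, on their centre line; the grasp point (between the pads) lies 19 mm behind it; z points along the fingers, y is the direction in which the jaws open and shut (so a half turn about z gives the same grasp; the last joint's range is limited). The gripper opens to 87 mm and grips with 3 to 60 N. Pads are 19 mm wide; open, the fingers measure 117 mm over their backs; the gripper's body (75 mm by 190 mm) begins 51 mm behind the grasp point.
Start: joints at [0.986, 0.527, 1.433, -0, 1.181, -0.178], TCP at [0.247, 0.574, 0.223] pointing down, gripper open.
Joint ranges: [-3.08, 3.08], [-0.75, 2.2], [0.22, 2.44], [-1.43, 4.57], [0, 2.65], [-2.85, 2.85]. Speed limits (rad/s): [2.79, 2.79, 3.14, 3.14, 3.14, 3.14].

## Interface

Orientations are given as a unit quaternion [x, y, z, w].
In Python, from rig import robot, optics gives the robot as it stands.
- The arm moves only by the shell command python3 -m inch 'ROWS' [FORCE]. ROWS is JSON, a list of rows, each an object of numbers: "ax", "ay", "az": the turn, a rotation vector about the tool's x, y, z in rad; "dx", "dy", "dz": the shift along the tool's x, y, z in mm; "gripper": the opening in per cent of the stroke, from 0 (shut) to 100 (fully open). In form: [{"ax": .., "ay": .., "az": .., "dx": .., "dy": .., "dz": .., "gripper": ..}, ...]. A call has 1 to 8 rows; each row shifts and turns the commanded pose from where the row before left it, along the tool's axes as they then stand; what a row does not reach is not made up. A row lasts 1/10 s, in which the tool goes at most 50 mm and 8.59 degrees, less where a joint would pass 70% of its speed; a pose out of reach is approached as far as the arm can. A call with a gripper value outside its range is refused whole. The fingers move at their own pace and stop on an object; FORCE is the grip in N (left out, the last holds). Time passes only in rows, so rows that do not move let the fingers close. It gives the time, the measured TCP pose, the force and the opening at its end, in the units of the state.
- robot.get_obs(): the state, without advancing time (a new reading comes with each control period).
- optics.camera(name): name is "scene" or "top"; returns a dict with "img" (480x640x3 uint8, red, green, blue), "depth" (480x640 float32, m along the optical axis (not along the pixel's ray), 0 where there is no reading), "camera_matrix" (3x3 intrinsics, pixels), "position" and "attitude" of the camera in the world. Camera axes: x right, y up, looking along -z (the intrinsics and any distortion apply to the point x, -y, -z); pixel columns grow to the right and rows downward; lengths in m; the calibration is good to about 2 mm. A picture is of the moment at which its call begins.
- robot.hand_in(): hands the job in, once; it reports no verdict.
The state is a dict: "time": time; "q": joint angles; "joint_velocities": joint speeds; "joint_torque": joint torques, N m; "position": TCP position; "tool_rot": TCP orientation; "ft_force": force on the tool from outside, world axes, zero at the start; "moment": the same for the moment, N m; "grip_width": finger opening in m.
Only numpy, scipy, OpenCV 4.12 (cv2) and the standard library are available. Lean on these libraries where they do the work, as an engineer would, in place of code of your own. Each camera call takes 0.05 s, during which the arm holds its last target.

## Task

Open the locked steel box by its combination dial, turned by the black spinner knob. Seen from above: turn anticlockwise, let the knob pass the single stud twice and stop in line with that stud the third time; then turn clockwise, pass the double stud once and stop in line with the middle of that pair the second time; then turn anticlockwise slowly and gently until you feel the dial come to a stop by itself (within one turn), without forcing it against that stop. Then swing the lid up by its bar until it stands open, at least 75 degrees, let go, and leave everything else on the bench where it is.

Things in the scene. Friction and masses are not known exactly. Their poses are not given: they have to be found in the camera images.
- lock_box: fixed dark steel lock box, 120 (x) x 240 (y) x 75 mm high, cannot be pushed; origin at the centre of its underside, z up, turned by up to 20 degrees. Half at -y: hollow, under the lid. Half at +y: the lock, dial on top, axis at x = 0, y = 60 mm. Inside are two hidden wheels, as in a safe: turned in a new direction the dial picks up one within 5.6 rad and the other within 5.6 rad more.
- dial_axis (a point): point on the dial's upright axis, at the dial's top face, 89 mm above the worktop. Turning takes 1 to 4 N at the knob, in steps as wheels are picked up. A number counts when the knob is stopped within 0.12 rad of its stud; running past it and coming back spoils it (start again with the first number).
- spinner_mid (a point): middle (half-way up) of the black spinner knob, an upright cylinder 17 mm in diameter and 44 mm tall (91 to 135 mm above the worktop), 34 mm from the dial's axis; it spins freely on its pin, so that fingers holding it can carry it round the axis on a circle without turning themselves
- single_stud (a point): top of the single steel stud beside the dial, 53 mm from the dial's axis, 7 mm across
- double_stud (a point): half-way between the two steel studs of the pair beside the dial, 53 mm from the dial's axis; the two stand 10 mm apart
- dial: knurled steel disc 84 mm across; origin on its axis at worktop height; its x axis and black index line point level from the axis to the spinner knob. When all is dialed right a sprung latch drops in during the last turn and blocks it: a firm stop (0.15 rad of play), 1.6 to 3.1 rad anticlockwise of the double stud, different each time; the lid is then free.
- clutch (a joint): slip clutch hidden under the dial, rad; reads 0 and stays at 0 unless the dial is forced against its stop with more than about 25 N at the knob, when it slips for good
- lid_bar (a point): middle of the steel bar of the lid's handle, 10 mm thick, lying along the box's y axis, 64 mm long between its two end posts, 37 mm above the underside of the lid (30 mm above its upper face) and 95 mm from the hinge line towards the box's -x; with the lid shut 112 mm above the worktop
- lid_hinge (a point): middle of the lid's hinge line, which lies along the box's y axis at the far (+x) upper edge of the box, 75 mm above the worktop; the lid is a steel plate 116 x 116 x 7 mm
- lid (a joint): lid angle in rad, 0 shut, 1.75 fully open; a stiff hinge (about 4 N at the bar), so that the lid stays where it is left. While the lock is shut the lid lifts less than 0.05 rad.
- pliers_flat: bystander: pair of red-handled pliers, 124 mm, lying left of the box
- solder_tin: bystander: small white round tin, 49 mm across, 20 mm high
- ring_clamp: bystander: waisted wooden ring clamp, 104 mm, lying right of the box
- needle_file_1: bystander: thin needle file with a red handle, 142 mm, left of the box
- turned_disc: bystander: flat wooden disc, 96 mm across, 18 mm high, right of the box
- loupe: bystander: folding loupe, 69 mm, right of the box

How it is judged:
At the end, for the whole second after the job is handed in: The lid of the lock box stands open by at least 1.25 rad (72 degrees) and at rest, the robot touches nothing, no bystander has been moved more than 30 mm, and the dial was never forced against its stop so hard that its clutch slipped (over 0.12 rad) (value of joint lid above 1.25 rad and velocity of joint lid below 0.05 rad/s and contact force between the fingers and lock_box below 0.1 N).
It fails at once if the dial is forced against its stop, so that the slip clutch inside slips by more than 0.12 rad (value of joint clutch above 0.12 rad or value of joint clutch below -0.12 rad).
It fails at once if a bystander is moved more than 30 mm (distance of any of pliers_flat, solder_tin, ring_clamp, needle_file_1, turned_disc, loupe from where it was at the start of the episode above 0.03 m).
It also fails if it takes over 70 s, if anything falls off the work surface, if the arm or the gripper's body presses on something with over 40 N, if the wrist force passes 120 N, or if a joint passes its speed limit or range.

## Working session

There is one attempt and no reset: what is moved stays moved. The work goes in short steps, Python scripts to look and compute and a shell command to move; the robot and the scene stay as the last step left them, time stands still between calls to the robot, and variables do not carry over. Pictures are saved under pics/ and viewed, and the job is handed in when it is done.

```bash
ls; mkdir -p pics; cat > h.py <<'E'
from rig import robot, optics
import numpy as np, cv2
from scipy.spatial.transform import Rotation as R
def shot(name,f):
    c=optics.camera(name); cv2.imwrite(f,c['img'][:,:,::-1]); 
    np.savez(f.replace('.png','.npz'),**{k:np.array(v) for k,v in c.items() if not isinstance(v,(str,dict))})
    return c
E
python3 - <<'E'
from h import *
for n in('scene','top'):
    c=shot(n,f'pics/{n}0.png'); print(n,[k for k in c],c['camera_matrix'],c['position'],c['attitude'])
print(robot.get_obs())
E
```

```text
pics
scene ['img', 'depth', 'camera_matrix', 'position', 'attitude'] [[478.4458861    0.         317.17575794]
 [  0.         478.4458861  228.78962126]
 [  0.           0.           1.        ]] [ 0.18582407 -0.65676392  0.76288524] [ 0.4078534  -0.10911743 -0.20702572  0.88254707]
top ['img', 'depth', 'camera_matrix', 'position', 'attitude'] [[585.5150516    0.         326.08125989]
 [  0.         585.5150516  227.60889146]
 [  0.           0.           1.        ]] [0.34320709 0.03283707 1.49833465] [ 0.05848677 -0.05381923 -0.69657965  0.71306352]
{'time': 0.1, 'q': array([ 9.85524550e-01,  5.28410498e-01,  1.43374278e+00, -2.67681675e-05,
        1.18140964e+00, -1.78495597e-01]), 'joint_velocities': array([ 0.00131966, -0.00158602, -0.00302441,  0.00051354,  0.00165537,
        0.00196419]), 'joint_torque': array([-3.00523752e-04, -4.40982556e+01, -1.77149552e+01,  6.34722551e-02,
        5.33532968e-02, -4.35218283e-05]), 'position': array([0.24689518, 0.57346124, 0.22165656]), 'tool_rot': array([ 2.01983652e-01,  9.79388398e-01, -9.18781740e-04, -3.55643446e-04]), 'ft_force': array([ 0.62722239,  0.69406761, -0.34129549]), 'moment': array([ 0.00795625, -0.04501183,  0.04330501]), 'grip_width': 0.08691932565881585}
```

View pics/scene0.png

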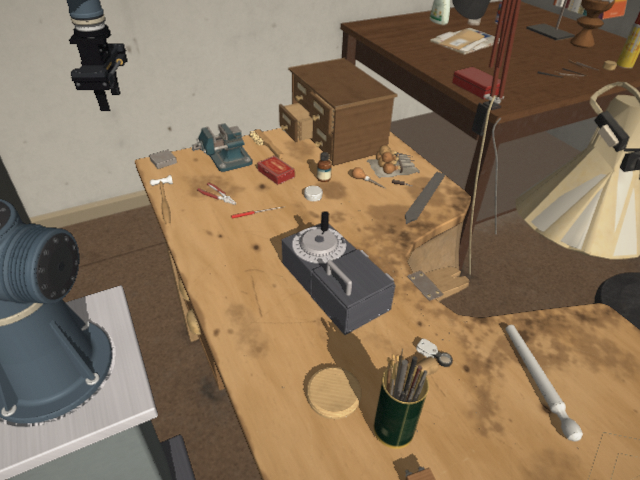

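View pics/top0.png

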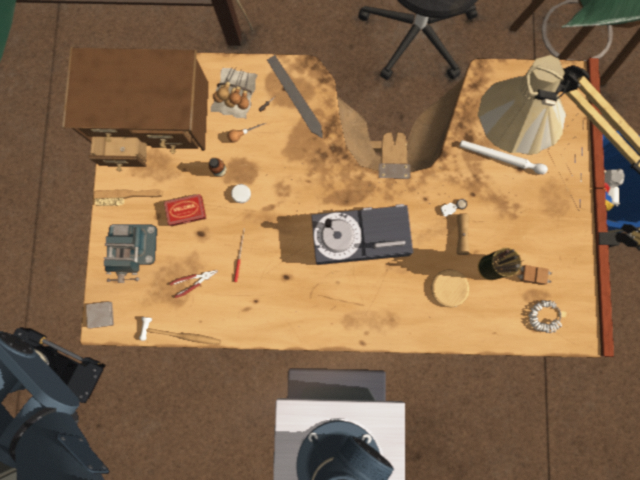

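```bash
python3 - <<'E'
from h import *
t=cv2.imread('pics/top0.png'); s=cv2.imread('pics/scene0.png')
cv2.imwrite('pics/a.png',cv2.resize(t[195:275,300:420],None,fx=6.5,fy=6.5,interpolation=cv2.INTER_CUBIC))
cv2.imwrite('pics/b.png',cv2.resize(s[200:335,270:405],None,fx=4.4,fy=4.4,interpolation=cv2.INTER_CUBIC))
E
```

```text
(no output)
```

View pics/a.png

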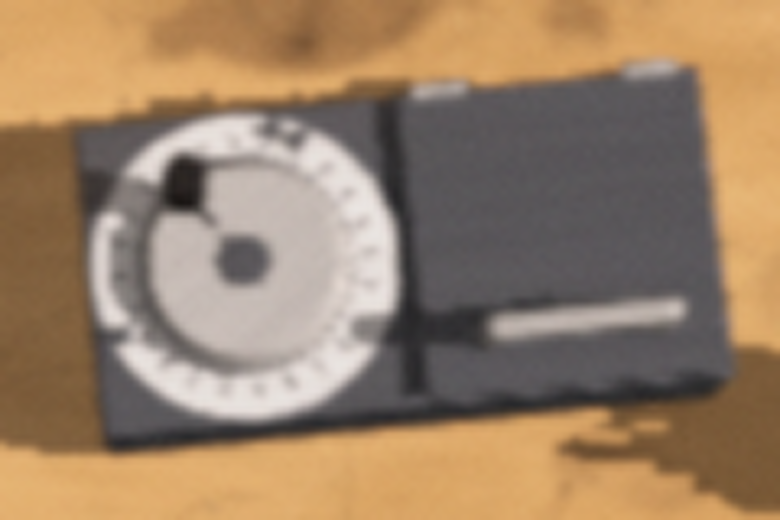

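View pics/b.png

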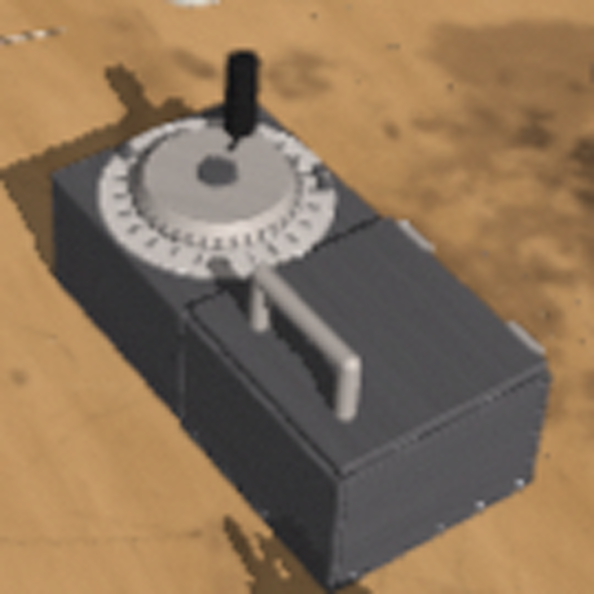

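```bash
cat >> h.py <<'E'
def proj(c,P):
    P=np.atleast_2d(P); p=R.from_quat(c['attitude']).inv().apply(P-c['position']); K=c['camera_matrix']
    return np.c_[K[0,0]*p[:,0]/-p[:,2]+K[0,2], -K[1,1]*p[:,1]/-p[:,2]+K[1,2]]
def rayz(c,px,z):
    px=np.atleast_2d(px).astype(float);K=c['camera_matrix']
    d=np.c_[(px[:,0]-K[0,2])/K[0,0],-(px[:,1]-K[1,2])/K[1,1],-np.ones(len(px))]
    d=R.from_quat(c['attitude']).apply(d); t=(z-c['position'][2])/d[:,2]
    return c['position']+d*t[:,None]
def load(f): return dict(np.load(f))
E
cat > fit.py <<'E'
from h import *
from scipy.optimize import least_squares
T=load('pics/top0.npz'); S=load('pics/scene0.npz')
ua=lambda p:(np.array(p)+.5)/6.5-.5+[300,195]
ub=lambda p:(np.array(p)+.5)/4.4-.5+[270,200]
top=[((0,.06,.089),(243,260)),((-.035,-.06+.032,.112),(490,327)),((-.035,-.06-.032,.112),(686,310)),
 ((-.06,.12,.075),(105,440)),((.06,.12,.075),(80,130)),((-.06,-.12,.075),(732,380))]
sc=[((0,.06,.089),(217,170)),((-.035,-.028,.117),(256,272)),((-.035,-.092,.117),(352,358)),((-.06,-.118,.075),(338,478)),((-.06,.12,.075),(53,178)),((.06,-.118,.075),(548,378))]
B=lambda v:(lambda P:np.c_[R.from_euler('z',v[2]).apply(P)+[v[0],v[1],0]])
def res(v):
    f=B(v)
    return np.r_[(proj(T,f(np.array([a for a,_ in top])))-ua([b for _,b in top])).ravel(),
                 (proj(S,f(np.array([a for a,_ in sc])))-ub([b for _,b in sc])).ravel()]
if __name__=='__main__':
    r=least_squares(res,[.45,0,.1],loss='soft_l1'); print(r.x); print(res(r.x).reshape(-1,2).round(1))
    v=r.x; d=B(v)(np.array([[0,.06,.089]]))[0]; print('dial',d)
    for n,p,z in(('single',(113,335),.082),('double',(281,133),.082),('knob',(187,170),.130)):
        q=rayz(T,ua(p),z)[0]; e=q-d; print(n,q,np.hypot(*e[:2]),np.arctan2(e[1],e[0]))
    for n,p,z in(('single',(128,150),.082),('double',(320,175),.082),('knob',(242,55),.135),('knobbase',(240,132),.091)):
        q=rayz(S,ub(p),z)[0]; e=q-d; print(n,q,np.hypot(*e[:2]),np.arctan2(e[1],e[0]))
E
python3 fit.py
```

```text
[ 0.55857423 -0.04363793  0.11666193]
[[ 0.8  0.4]
 [ 1.1 -0.3]
 [-2.4 -0.2]
 [-0.2  0. ]
 [-0.7 -0.4]
 [ 1.2  0.1]
 [ 0.1  1.4]
 [ 1.9 -0.9]
 [-0.3 -0.3]
 [-1.   2. ]
 [-1.1 -1.3]
 [ 0.3 -0.7]]
dial [0.55159038 0.01595424 0.089     ]
single [0.5239987  0.06607087 0.082     ] 0.0572099455586805 2.074061277476055
double [0.60241832 0.0045705  0.082     ] 0.05208712398366887 -0.22033026186407575
knob [0.57913287 0.03954397 0.13      ] 0.03626381402608395 0.7082469520406525
single [0.5243048  0.05962871 0.082     ] 0.05149721160532593 2.129215216712195
double [0.60124707 0.00216315 0.082     ] 0.05153620291988218 -0.2709013520674495
knob [0.57790912 0.04390891 0.135     ] 0.03839452542310492 0.8155314674510188
knobbase [0.57572989 0.03869911 0.091     ] 0.03316692944024846 0.7556606891804412
```

```bash
python3 - <<'E'
from h import *
t=cv2.imread('pics/top0.png'); s=cv2.imread('pics/scene0.png')
cv2.imwrite('pics/a2.png',cv2.resize(t[208:264,308:368],None,fx=10,fy=10,interpolation=cv2.INTER_LANCZOS4))
cv2.imwrite('pics/b2.png',cv2.resize(s[205:270,285:355],None,fx=9,fy=9,interpolation=cv2.INTER_LANCZOS4))
E
```

```text
(no output)
```

View pics/a2.png

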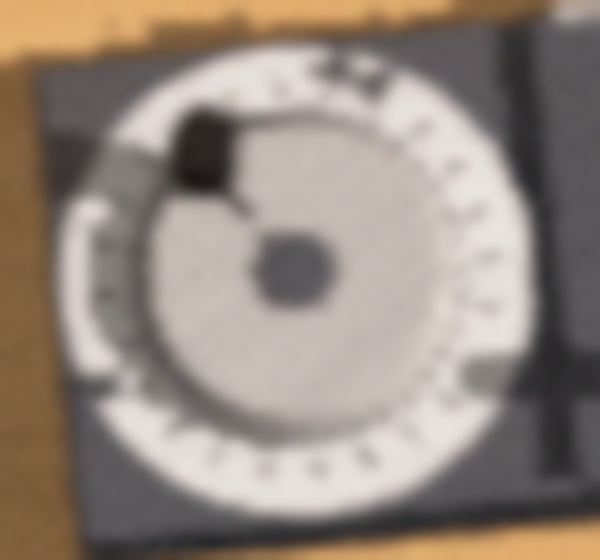

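View pics/b2.png

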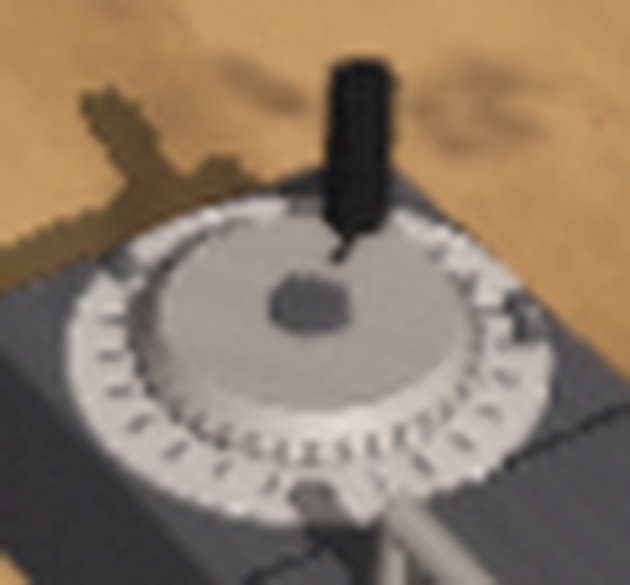

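```bash
cat > rect.py <<'E'
from h import *
from fit import *
v=least_squares(res,[.45,0,.1],loss='soft_l1').x
d=B(v)(np.array([[0,.06,.089]]))[0]
def rect(c,z,mm=.2,half=70):
    n=int(half/mm); 
    r,cc=np.mgrid[-n:n,-n:n]
    # up = +x, left=+y
    P=np.c_[(d[0]-r.ravel()*mm/1e3),(d[1]-cc.ravel()*mm/1e3),np.full(r.size,z)]
    p=proj(c,P).astype(np.float32)
    return cv2.remap(c['img'][:,:,::-1].copy(),p[:,0].reshape(r.shape),p[:,1].reshape(r.shape),cv2.INTER_CUBIC)
if __name__=='__main__':
    ims=[]
    for c in(T,S):
        im=rect(c,.077,.3); n=im.shape[0]//2
        for a in range(0,360,10):
            ca,sa=np.cos(np.radians(a)),np.sin(np.radians(a))
            for ra,rb in((62,66),):
                cv2.line(im,(int(n-ra/.3*sa),int(n-ra/.3*ca)),(int(n-rb/.3*sa),int(n-rb/.3*ca)),(0,0,255) if a%90 else (0,255,0),1)
        ims.append(cv2.resize(im,(400,400)) if 0 else im)
    print(ims[0].shape)
    cv2.imwrite('pics/rt.png',cv2.resize(ims[0],(600,600),interpolation=cv2.INTER_CUBIC));cv2.imwrite('pics/rs.png',cv2.resize(ims[1],(600,600),interpolation=cv2.INTER_CUBIC))
E
python3 rect.py
```

```text
(466, 466, 3)
```

View pics/rt.png

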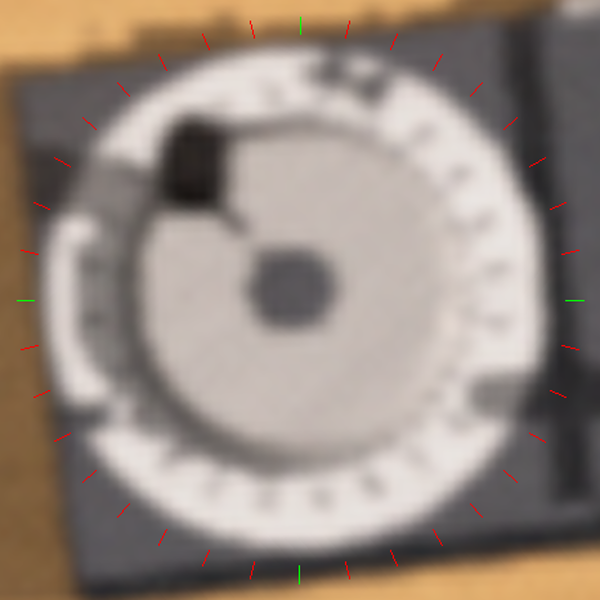

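View pics/rs.png

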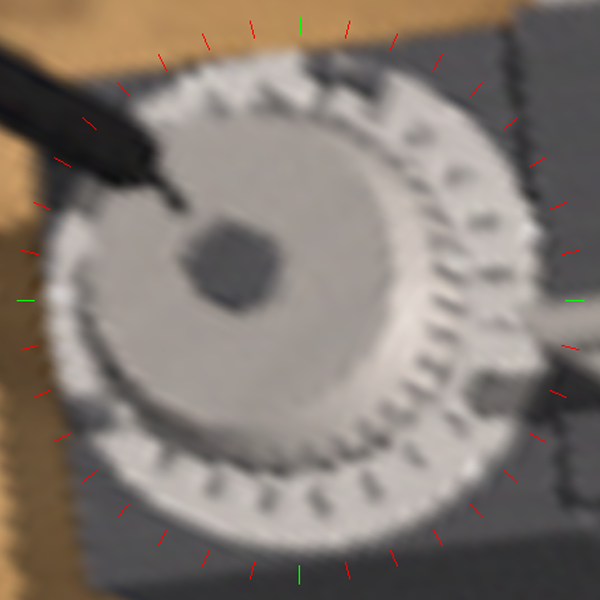

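```bash
python3 - <<'E'
from rect import *
out=[]
for c in(T,S):
    im=rect(c,.077,.1); n=700
    out.append(np.hstack([cv2.resize(im[n-600:n-400,n-100:n+300],(400,200)) , im[n+150:n+350,n-600:n-200]]))
cv2.imwrite('pics/z.png',np.vstack(out))
E
```

```text
(no output)
```

View pics/z.png

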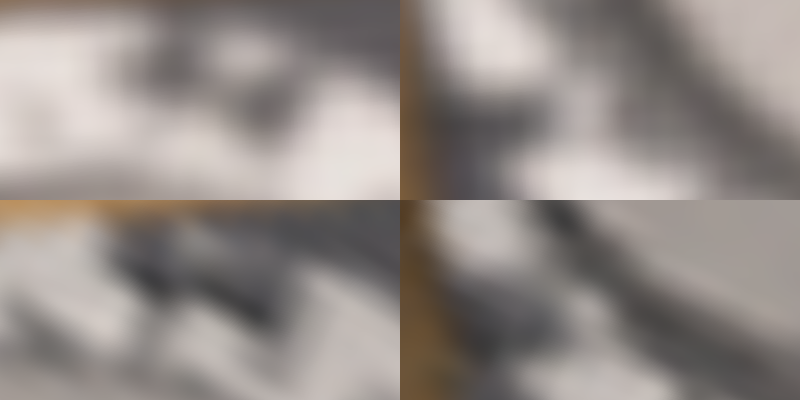

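```bash
python3 - <<'E'
from rect import *
d0=d.copy()
for nm,c,a in(('T',T,-.27),('T',T,2.12),('S',S,-.27),('S',S,2.12)):
    P=d0+[.053*np.cos(a),.053*np.sin(a),-.012]
    p=proj(c,P)[0].round().astype(int); print(nm,a,p)
    print(cv2.cvtColor(c['img'],cv2.COLOR_RGB2GRAY)[p[1]-6:p[1]+7,p[0]-8:p[0]+9])
g=rect(T,.077,.5);n=140
print('knobshadow',g[n-int(26/.5),n-int(44/.5)], 'ring',g[n,n+100],'barshadow',g[n+46,n+90])
E
```

```text
T -0.27 [344 215]
[[173 171 170 171 170 171 171 168 153 139 147 158 149 134 130 124 114]
 [131 131 130 129 126 126 125 124 115 104 110 117 107  95  88  89  87]
 [109 108 104  98  94  90  90  91  89  88  89  88  85  85  85  87  88]
 [143 140 138 133 117  97  95 100  99  93  89  88  88  89  89  89  89]
 [204 204 197 185 158 121 120 137 143 127 110  98  93  93  92  92  90]
 [223 221 202 169 138 109 123 161 180 165 135 120 111 100  92  91  92]
 [219 220 202 168 134 114 123 141 146 131 129 151 161 143 116 100  95]
 [204 220 218 201 178 159 159 145 121 108 136 181 204 195 171 137 110]
 [200 213 215 207 193 197 200 183 148 133 167 207 220 219 211 188 150]
 [192 187 183 183 190 204 209 206 189 178 201 220 224 225 224 215 193]
 [148 148 149 150 161 175 181 193 196 198 214 224 226 222 218 220 217]
 [146 152 156 155 157 158 160 168 174 184 208 221 219 205 198 212 223]
 [178 179 179 180 180 181 176 171 167 175 191 201 204 198 203 216 224]]
T 2.12 [319 246]
[[101  98 102 149 200 207 179 141 127 122 106  92 112 156 186 193 192]
 [102  97  97 134 190 212 195 155 130 119 103  89 100 143 180 189 190]
[... 2033 characters left out ...]
88  86  81  73  78  60  64  80 112 162 179 149 114  91 111 149]
 [ 87  80  74  77  78  78  71  73  89 105 128 129 104  62 104 149 155]
 [ 80  82  74  79  80 107 133  98  88 112 131  99  80  95 150 156 154]
 [ 78  80  77  78  96 143 178 161 134 150 158  95  87 116 156 154 155]
 [ 80  78  79  85 129 178 188 184 169 138 102  78 104 146 155 154 154]
 [ 78  78  79 125 184 188 188 189 170 111  81  75 112 156 157 156 157]
 [ 80  78  86 136 190 185 188 188 168  97  81  83 114 158 159 157 156]
 [ 82  81 107 160 185 176 153 131 110  97  80  87 117 154 157 157 156]
 [ 82  82 130 189 185 183 173 168 148  97  82  84 121 156 157 155 155]]
knobshadow [121 124 131] ring [218 222 230] barshadow [123 125 131]
```

```bash
python3 - <<'E'
from rect import *
print(rayz(S,ub((118,72)),0),rayz(S,[[ (92/9)+285,(100/9)+205]],0))
t=T['img']; g=cv2.cvtColor(t,cv2.COLOR_RGB2GRAY)
cv2.imwrite('pics/tb.png',cv2.resize(t[205:270,260:420,::-1],None,fx=5,fy=5,interpolation=cv2.INTER_CUBIC))
E
```

```text
[[0.58957677 0.21120447 0.        ]] [[0.58655413 0.21202859 0.        ]]
```

View pics/tb.png

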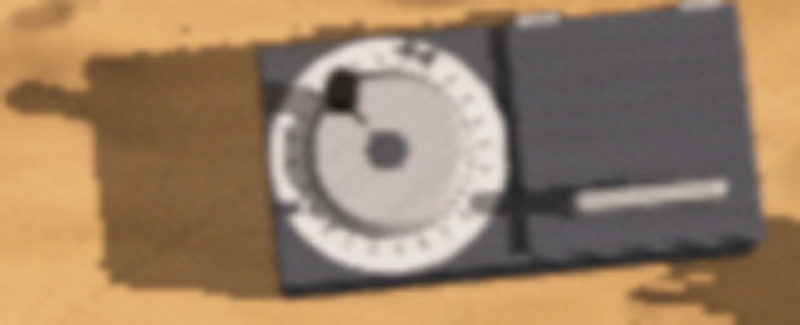

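```bash
cat > ren.py <<'E'
from rect import *
from scipy.optimize import nnls, differential_evolution, minimize
L=np.array([.08,1.27])
SS=4
def rays(c,x0,y0,w,h):
    u=np.arange(x0*SS,(x0+w)*SS); vv=np.arange(y0*SS,(y0+h)*SS)
    U,V=np.meshgrid((u+.5)/SS-.5,(vv+.5)/SS-.5); K=c['camera_matrix']
    D=np.c_[(U.ravel()-K[0,2])/K[0,0],-(V.ravel()-K[1,2])/K[1,1],-np.ones(U.size)]
    return R.from_quat(c['attitude']).apply(D),U.shape
def cyl(o,D,c,r,z0,z1):
    a=D[:,0]**2+D[:,1]**2; ex,ey=o[0]-c[0],o[1]-c[1]
    b=D[:,0]*ex+D[:,1]*ey; q=ex*ex+ey*ey-r*r
    disc=b*b-a*q; ok=disc>0; t=np.where(ok,(-b-np.sqrt(np.maximum(disc,0)))/a,np.inf)
    z=o[2]+t*D[:,2]; side=ok&(z<z1)&(z>z0)
    tt=(z1-o[2])/D[:,2]; X=o+D*tt[:,None]; top=((X[:,:2]-c)**2).sum(1)<r*r
    return np.where(side,t,np.inf),np.where(top,tt,np.inf),
def insh(P,z,c,r,zt):  # P on plane z, in shadow of cylinder to zt
    h=max(zt-z,0); e=P-c; s=L*h; k=np.clip((e@s)/(s@s+1e-12),0,1)
    return ((e-k[:,None]*s)**2).sum(1)<r*r
def classes(c,D,ctr,studs,zs,zr,knob):
    o=c['position']; n=len(D); cl=np.zeros(n,int); best=np.full(n,np.inf)
    occ=[(s,.0035,zs) for s in studs]+[(ctr,.042,.089),(knob,.0085,.135)]
    t=(.075-o[2])/D[:,2]; P=(o+D*t[:,None])[:,:2]; best=t; sh=np.zeros(n,bool)
    for q in occ: sh|=insh(P,.075,*q)
    cl=np.where(sh,7,0)
    t=(zr-o[2])/D[:,2]; P=(o+D*t[:,None])[:,:2]; m=((P-ctr)**2).sum(1)<.058**2; sh=np.zeros(n,bool)
    for q in occ: sh|=insh(P,zr,*q)
    cl=np.where(m,np.where(sh,2,1),cl); best=np.where(m,t,best)
    ts,tt=cyl(o,D,ctr,.042,zr,.089); 
    for tq,k in((ts,6),(tt,6)):
        m=tq<best; cl=np.where(m,k,cl); best=np.where(m,tq,best)
    for s in studs:
        ts,tt=cyl(o,D,s,.0035,zr,zs)
        m=ts<best; X=o[:2]+D[:,:2]*np.where(m,ts,0)[:,None]; lit=((X-s)@L)<0
        cl=np.where(m,np.where(lit,4,5),cl); best=np.where(m,ts,best)
        m=tt<best; cl=np.where(m,3,cl); best=np.where(m,tt,best)
    return cl
def setup(c,a):
    P=d+[.053*np.cos(a),.053*np.sin(a),-.012]; p=proj(c,P)[0].round().astype(int)
    w,h=17,13; x0,y0=p[0]-8,p[1]-6
    D,sh=rays(c,x0,y0,w,h)
    return c,D,sh,c['img'][y0:y0+h,x0:x0+w].astype(float).mean(2)
def resid(prm,st,double,ret=False,sig=.7):
    c,D,sh,im=st; ang,cx,cy,zs,zr=prm; ctr=d[:2]+[cx,cy]
    ka=.735; knob=ctr+.034*np.array([np.cos(ka),np.sin(ka)])
    m=ctr+.053*np.array([np.cos(ang),np.sin(ang)])
    tv=np.array([-np.sin(ang),np.cos(ang)])
    studs=[m+.005*tv,m-.005*tv] if double else [m]
    cl=classes(c,D,ctr,studs,zs,zr,knob)
    A=[]
    for k in range(8):
        M=(cl==k).reshape(sh).astype(np.float32); M=cv2.GaussianBlur(M,(0,0),sig*SS)
        A.append(cv2.resize(M,im.shape[::-1],interpolation=cv2.INTER_AREA).ravel())
    A=np.array(A).T
    # weight: near ring zone only
    x=D.reshape(sh+(3,)); t=(zr-c['position'][2])/x[...,2]; P=(c['position']+x*t[...,None])[...,:2]
    P=cv2.resize(P,im.shape[::-1],interpolation=cv2.INTER_AREA); rr=np.hypot(*(np.moveaxis(P,-1,0)-ctr[:,None,None]))
    W=((np.linalg.norm(P-m,axis=-1)<.016)&(rr>.045)&(rr<.0615)).ravel().astype(float)
    s,rn=nnls(A*W[:,None],im.ravel()*W)
    if ret: return s,(A@s).reshape(im.shape),rn/np.sqrt(W.sum()),W.reshape(im.shape)
    return rn/np.sqrt(W.sum())
if __name__=='__main__':
  for nm,c,sig in(('T',T,.8),('S',S,.45)):
    for dbl,a0 in((True,-.27),(False,2.12)):
        st=setup(c,a0)
        r=differential_evolution(resid,[(a0-.3,a0+.3),(-.003,.003),(-.003,.003),(.079,.095),(.0755,.0785)],args=(st,dbl,False,sig),maxiter=30,popsize=8,seed=1,polish=False)
        s,mod,rn,W=resid(r.x,st,dbl,True,sig)
        print(nm,dbl,r.x.round(4),round(r.fun,2),s.round(0))
        # profile over angle
        pr=[]
        for a in np.arange(a0-.2,a0+.21,.05):
            q=differential_evolution(lambda y:resid(np.r_[a,y],st,dbl,False,sig),[(-.003,.003),(-.003,.003),(.079,.095),(.0755,.0785)],maxiter=8,popsize=6,seed=1,polish=False); pr.append((round(a,2),round(q.fun,1)))
        print(pr)
E
time python3 ren.py
```

```text
T True [-3.164e-01  1.000e-03  3.000e-04  8.030e-02  7.600e-02] 7.73 [ 81. 221.  63. 152. 436.   0. 173.   0.]
[(np.float64(-0.47), np.float64(18.9)), (np.float64(-0.42), np.float64(12.1)), (np.float64(-0.37), np.float64(9.4)), (np.float64(-0.32), np.float64(7.9)), (np.float64(-0.27), np.float64(8.3)), (np.float64(-0.22), np.float64(9.4)), (np.float64(-0.17), np.float64(12.5)), (np.float64(-0.12), np.float64(18.2)), (np.float64(-0.07), np.float64(22.4))]
T False [ 2.184   0.0028 -0.003   0.0924  0.0785] 9.36 [223. 214. 109. 177.  17. 488.   0.  82.]
[(np.float64(1.92), np.float64(15.8)), (np.float64(1.97), np.float64(18.6)), (np.float64(2.02), np.float64(20.2)), (np.float64(2.07), np.float64(15.5)), (np.float64(2.12), np.float64(10.9)), (np.float64(2.17), np.float64(10.7)), (np.float64(2.22), np.float64(14.7)), (np.float64(2.27), np.float64(19.7)), (np.float64(2.32), np.float64(18.3))]
S True [-0.2125 -0.0024 -0.0026  0.0813  0.0777] 12.24 [ 96. 181. 207.  69. 111.   0. 132.   0.]
[(np.float64(-0.47), np.float64(14.3)), (np.float64(-0.42), np.float64(18.0)), (np.float64(-0.37), np.float64(16.6)), (np.float64(-0.32), np.float64(14.3)), (np.float64(-0.27), np.float64(12.9)), (np.float64(-0.22), np.float64(12.5)), (np.float64(-0.17), np.float64(12.4)), (np.float64(-0.12), np.float64(18.9)), (np.float64(-0.07), np.float64(25.3))]
S False [ 2.0915e+00 -1.8000e-03 -1.3000e-03  8.2300e-02  7.8200e-02] 10.4 [ 74. 185. 174.  84.  87.   0.  85.  45.]
[(np.float64(1.92), np.float64(19.0)), (np.float64(1.97), np.float64(20.3)), (np.float64(2.02), np.float64(16.2)), (np.float64(2.07), np.float64(11.2)), (np.float64(2.12), np.float64(11.4)), (np.float64(2.17), np.float64(13.7)), (np.float64(2.22), np.float64(15.4)), (np.float64(2.27), np.float64(17.7)), (np.float64(2.32), np.float64(15.1))]
real	1m9.128s
user	1m4.738s
sys	0m1.406s
```

```bash
cat > ring.py <<'E'
from rect import *
def ringfit(c,z=.077):
    im=cv2.cvtColor(rect(c,z,.2),cv2.COLOR_BGR2GRAY).astype(float); n=350
    ctr=np.array([0.,0.]); rad=.058
    for it in range(4):
        pts=[]
        for a in np.radians(np.arange(0,360,3)):
            rr=np.arange(.053,.063,.0002); x=d[0]+ctr[0]+rr*np.cos(a); y=d[1]+ctr[1]+rr*np.sin(a)
            g=cv2.remap(im.astype(np.float32),(n-(y-d[1])/.0002).astype(np.float32)[None],(n-(x-d[0])/.0002).astype(np.float32)[None],cv2.INTER_LINEAR)[0]
            dg=np.diff(g); k=dg.argmin()
            if g[:8].mean()>150 and g[-8:].mean()<120 : 
                # half crossing
                h=(g[:8].mean()+g[-8:].mean())/2; k=np.where(g<h)[0][0]; pts.append((x[k]-d[0],y[k]-d[1]))
        P=np.array(pts); 
        f=lambda q:np.hypot(P[:,0]-q[0],P[:,1]-q[1])-q[2]
        r=least_squares(f,[*ctr,rad],loss='soft_l1',f_scale=.0005); ctr=r.x[:2];rad=r.x[2]
    return ctr,rad,len(P),np.std(f(r.x))
if __name__=='__main__':
    for z in(.0755,.0765,.0775):
        print(z,[ringfit(c,z) for c in(T,S)])
E
python3 ring.py
```

```text
0.0755 [(array([0.00068499, 0.00101993]), np.float64(0.05842705227638059), 103, np.float64(0.00036933657541228645)), (array([0.00073756, 0.00211429]), np.float64(0.058379089136079684), 82, np.float64(0.0006489600808480327))]
0.0765 [(array([0.00052961, 0.00102083]), np.float64(0.058396850322740376), 103, np.float64(0.0003626229683647778)), (array([0.00018221, 0.0011531 ]), np.float64(0.05829393473593642), 82, np.float64(0.000647667552881843))]
0.0775 [(array([0.00037996, 0.00103089]), np.float64(0.05835640615945131), 103, np.float64(0.00038039174104545514)), (array([-0.00032358,  0.00013426]), np.float64(0.05820451422143885), 82, np.float64(0.0006497728850641364))]
```

```bash
sed -i 's/\.058\*\*2/.0583**2/' ren.py; cat > ren2.py <<'E'
from ren import *
C={'T':(.00053,.00102,.85),'S':(.00018,.00115,.5)}
def model(st,ctr,ang,zs,dbl,sig):
    c,D,sh,im=st; zr=.0765; m=ctr+.053*np.array([np.cos(ang),np.sin(ang)]); tv=np.array([-np.sin(ang),np.cos(ang)])
    studs=[m+.005*tv,m-.005*tv] if dbl else [m]
    ka=.74; knob=ctr+.034*np.array([np.cos(ka),np.sin(ka)])
    cl=classes(c,D,ctr,studs,zs,zr,knob); A=[]
    for k in range(8):
        M=(cl==k).reshape(sh).astype(np.float32); M=cv2.GaussianBlur(M,(0,0),sig*SS)
        A.append(cv2.resize(M,im.shape[::-1],interpolation=cv2.INTER_AREA).ravel())
    A=np.array(A)
    B2=np.array([A[0]+.75*A[7],A[1]+.56*A[2],A[3],A[4],A[5],A[6]]).T
    x=D.reshape(sh+(3,)); t=(zr-c['position'][2])/x[...,2]; P=(c['position']+x*t[...,None])[...,:2]
    P=cv2.resize(P,im.shape[::-1],interpolation=cv2.INTER_AREA); rr=np.hypot(*(np.moveaxis(P,-1,0)-ctr[:,None,None]))
    m0=ctr+.053*np.array([np.cos(A0),np.sin(A0)])
    W=((np.linalg.norm(P-m0,axis=-1)<.020)&(rr>.0465)&(rr<.061)).ravel().astype(float)
    s,rn=nnls(B2*W[:,None],im.ravel()*W)
    return rn/np.sqrt(W.sum()),s,(B2@s).reshape(im.shape),W.reshape(im.shape)
for dbl,A0 in((True,-.27),(False,2.12)):
    for nm,c in(('T',T),('S',S)):
        st=setup(c,A0); cx,cy,sig=C[nm]
        best=[]
        for ang in np.arange(A0-.16,A0+.161,.02):
            b=min((model(st,d[:2]+[cx+ox,cy+oy],ang,zs,dbl,sig)[0],zs,ox,oy) for zs in(.079,.081,.083,.085,.088,.091) for ox in(0,) for oy in(0,))
            best.append((round(ang,2),round(b[0],1),b[1]))
        print(nm,dbl,*[f'{a:.2f}:{e:.1f}@{z:.3f}' for a,e,z in best])
        a,_,z=min(best,key=lambda t:t[1]); r=model(st,d[:2]+[cx,cy],a,z,dbl,sig); print(r[1].round())
        im=np.hstack([st[3]*(.5+.5*r[3]),r[2]*(.5+.5*r[3])]); cv2.imwrite(f'pics/m_{nm}{int(dbl)}.png',cv2.resize(np.clip(im,0,255).astype(np.uint8),None,fx=11,fy=11,interpolation=cv2.INTER_NEAREST))
E
python3 ren2.py; cd pics; python3 -c "
import cv2,numpy as np
cv2.imwrite('mm.png',np.vstack([np.hstack([cv2.resize(cv2.imread(f'm_{v}{k}.png'),(400,160),interpolation=0) for k in(1,0)]) for v in 'TS']))"
```

```text
T True -0.43:21.1@0.085 -0.41:19.5@0.085 -0.39:17.9@0.085 -0.37:16.6@0.083 -0.35:14.7@0.083 -0.33:12.6@0.083 -0.31:10.3@0.081 -0.29:9.1@0.081 -0.27:8.8@0.079 -0.25:10.9@0.079 -0.23:15.8@0.079 -0.21:20.8@0.079 -0.19:24.4@0.079 -0.17:26.5@0.079 -0.15:29.1@0.079 -0.13:28.7@0.079 -0.11:32.4@0.079
[ 85. 223.  94.   0.   0.  73.]
S True -0.43:24.9@0.088 -0.41:22.2@0.085 -0.39:20.8@0.085 -0.37:20.2@0.085 -0.35:18.8@0.083 -0.33:17.9@0.083 -0.31:16.9@0.081 -0.29:16.0@0.081 -0.27:16.4@0.079 -0.25:15.3@0.079 -0.23:16.1@0.079 -0.21:18.1@0.079 -0.19:20.1@0.079 -0.17:21.7@0.079 -0.15:28.6@0.079 -0.13:29.2@0.081 -0.11:32.2@0.091
[ 89. 182.  70.  75.   0. 156.]
T False 1.96:30.8@0.091 1.98:30.3@0.088 2.00:30.0@0.091 2.02:29.1@0.091 2.04:28.8@0.091 2.06:28.0@0.091 2.08:27.3@0.091 2.10:26.7@0.091 2.12:26.6@0.091 2.14:26.1@0.091 2.16:26.4@0.091 2.18:27.7@0.091 2.20:28.7@0.091 2.22:30.4@0.091 2.24:31.6@0.083 2.26:32.6@0.085 2.28:33.6@0.085
[ 69. 270. 131. 271.   0. 863.]
S False 1.96:32.9@0.079 1.98:33.3@0.079 2.00:34.0@0.079 2.02:34.2@0.079 2.04:33.5@0.079 2.06:32.2@0.079 2.08:30.7@0.079 2.10:29.4@0.081 2.12:28.6@0.081 2.14:28.0@0.081 2.16:27.8@0.081 2.18:27.8@0.083 2.20:28.0@0.083 2.22:28.2@0.085 2.24:28.3@0.085 2.26:28.6@0.085 2.28:29.1@0.085
[ 59. 216.  60. 145.   0. 128.]
```

View pics/mm.png

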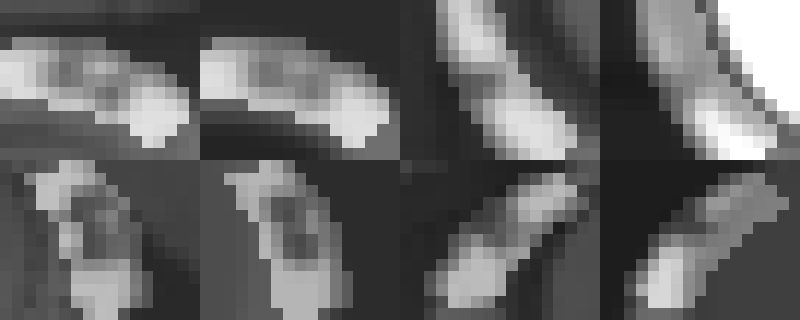

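```bash
sed -i 's/(ctr,.042,.089),(knob/(ctr,.042,.0822),(knob/; s/ctr,.042,zr,.089/ctr,.042,zr,.083/' ren.py; sed -i 's/(rr>.0465)/(rr>.048)/' ren2.py; python3 ren2.py; cd pics; python3 -c "
import cv2,numpy as np
cv2.imwrite('mm2.png',np.vstack([np.hstack([cv2.resize(cv2.imread(f'm_{v}{k}.png'),(400,160),interpolation=0) for k in(1,0)]) for v in 'TS']))"
```

```text
T True -0.43:21.5@0.085 -0.41:19.8@0.085 -0.39:18.2@0.085 -0.37:17.1@0.083 -0.35:15.1@0.083 -0.33:12.9@0.083 -0.31:10.6@0.081 -0.29:9.4@0.081 -0.27:9.0@0.079 -0.25:11.1@0.079 -0.23:16.2@0.079 -0.21:21.3@0.079 -0.19:25.0@0.079 -0.17:27.3@0.079 -0.15:30.0@0.079 -0.13:29.5@0.079 -0.11:33.5@0.079
[ 86. 221.  95.   0.   0.   0.]
S True -0.43:24.3@0.088 -0.41:22.1@0.085 -0.39:20.7@0.085 -0.37:20.0@0.085 -0.35:18.8@0.083 -0.33:17.7@0.083 -0.31:16.6@0.081 -0.29:15.7@0.081 -0.27:16.1@0.079 -0.25:14.8@0.079 -0.23:15.7@0.079 -0.21:17.8@0.079 -0.19:20.0@0.079 -0.17:21.7@0.079 -0.15:29.1@0.079 -0.13:29.8@0.081 -0.11:32.9@0.079
[ 89. 181.  70.  75.   0.   0.]
T False 1.96:27.6@0.088 1.98:26.1@0.088 2.00:24.7@0.091 2.02:21.7@0.091 2.04:19.3@0.091 2.06:16.3@0.091 2.08:13.7@0.091 2.10:11.4@0.091 2.12:10.0@0.081 2.14:10.2@0.083 2.16:11.9@0.085 2.18:14.3@0.088 2.20:16.8@0.091 2.22:19.9@0.091 2.24:22.1@0.091 2.26:23.8@0.091 2.28:25.4@0.091
[ 83. 218.  95. 369.   0.   0.]
S False 1.96:25.0@0.079 1.98:24.3@0.079 2.00:24.0@0.079 2.02:22.4@0.079 2.04:20.0@0.079 2.06:17.2@0.079 2.08:14.2@0.079 2.10:12.4@0.081 2.12:11.6@0.081 2.14:12.5@0.081 2.16:14.4@0.083 2.18:16.3@0.083 2.20:18.0@0.083 2.22:19.0@0.083 2.24:20.4@0.085 2.26:21.4@0.085 2.28:21.9@0.085
[ 67. 176.  82.  84.   0.   0.]
```

View pics/mm2.png

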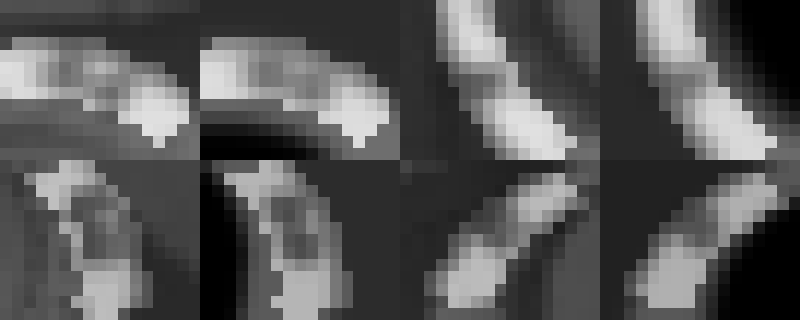

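```bash
cat >> h.py <<'E'
def delta(target, yaw=.117):
    o=robot.get_obs(); p=o['position']; q=R.from_quat(o['tool_rot'])
    M=q.as_matrix(); ya=np.arctan2(M[1,1],M[0,1])
    e=(q.inv().apply(np.array(target)-p)*1e3)
    print('t',round(o['time'],2),'pos',p.round(4),'yaw_y',round(ya,4),'tilt',M[:,2].round(4),'az',round(ya-yaw,4))
    print('d tool mm',e.round(1),'F',o['ft_force'].round(2),'M',o['moment'].round(3),'grip',round(o['grip_width'],4))
    return e
CTR=np.array([.5520,.0170])
def kn(ang): return CTR+.034*np.array([np.cos(ang),np.sin(ang)])
E
python3 -m inch '[{"dx":-39.5,"dy":-27.6},{"dx":-39.5,"dy":-27.6},{"dx":-39.5,"dy":-27.6},{"dx":-39.5,"dy":-27.6},{"dx":-39.5,"dy":-27.6},{"dx":-39.5,"dy":-27.6},{"dx":-39.5,"dy":-27.6},{"dx":-39.5,"dy":-27.6}]'
python3 -m inch '[{"dx":-39.5,"dy":-27.6},{"dx":-39.5,"dy":-27.6},{"dx":-39.5,"dy":-27.6},{"dx":-39.5,"dy":-27.6},{"dx":-39.5,"dy":-27.6}]'
python3 -m inch '[{"az":0.148},{"az":0.148},{"az":0.148},{"az":0.148},{"az":0.148},{"az":0.148},{"az":0.148},{}]'
python3 -c "
from h import *
delta([*kn(.74),.222])"
```

```text
t 0.1 pos [0.2469 0.5735 0.2217] yaw_y 1.164 tilt [-0.0011 -0.0017 -1.    ] az 1.047
d tool mm [-5.144e+02 -3.594e+02  2.000e-01] F [ 0.63  0.69 -0.34] M [ 0.008 -0.045  0.043] grip 0.0869invalid input
invalid input
invalid input
```

```bash
python3 -m inch '[{"ax":0,"ay":0,"az":0,"dx":-39.5,"dy":-27.6,"dz":0,"gripper":100}]'
```

```text
time: 0.2
position: [0.2708, 0.5363, 0.2221]
tool_rot: [0.199, 0.98, 0.002, -0.0]
ft_force: [1.0, 0.2, 0.0]
grip_width: 0.0864
```

All keys are required. Continuing the transfer.

```bash
python3 -m inch '[{"ax":0,"ay":0,"az":0,"dx":-39.5,"dy":-27.6,"dz":0,"gripper":100},{"ax":0,"ay":0,"az":0,"dx":-39.5,"dy":-27.6,"dz":0,"gripper":100},{"ax":0,"ay":0,"az":0,"dx":-39.5,"dy":-27.6,"dz":0,"gripper":100},{"ax":0,"ay":0,"az":0,"dx":-39.5,"dy":-27.6,"dz":0,"gripper":100},{"ax":0,"ay":0,"az":0,"dx":-39.5,"dy":-27.6,"dz":0,"gripper":100},{"ax":0,"ay":0,"az":0,"dx":-39.5,"dy":-27.6,"dz":0,"gripper":100}]'
python3 -m inch '[{"ax":0,"ay":0,"az":0,"dx":-39.5,"dy":-27.6,"dz":0,"gripper":80},{"ax":0,"ay":0,"az":0,"dx":-39.5,"dy":-27.6,"dz":0,"gripper":60},{"ax":0,"ay":0,"az":0,"dx":-39.5,"dy":-27.6,"dz":0,"gripper":50},{"ax":0,"ay":0,"az":0,"dx":-39.5,"dy":-27.6,"dz":0,"gripper":50},{"ax":0,"ay":0,"az":0,"dx":-39.5,"dy":-27.6,"dz":0,"gripper":50},{"ax":0,"ay":0,"az":0,"dx":-39.5,"dy":-27.6,"dz":0,"gripper":50}]'
python3 -m inch '[{"ax":0,"ay":0,"az":0.149,"dx":0,"dy":0,"dz":0,"gripper":50},{"ax":0,"ay":0,"az":0.149,"dx":0,"dy":0,"dz":0,"gripper":50},{"ax":0,"ay":0,"az":0.149,"dx":0,"dy":0,"dz":0,"gripper":50},{"ax":0,"ay":0,"az":0.149,"dx":0,"dy":0,"dz":0,"gripper":50},{"ax":0,"ay":0,"az":0.149,"dx":0,"dy":0,"dz":0,"gripper":50},{"ax":0,"ay":0,"az":0.149,"dx":0,"dy":0,"dz":0,"gripper":50},{"ax":0,"ay":0,"az":0.149,"dx":0,"dy":0,"dz":0,"gripper":50},{"ax":0,"ay":0,"az":0,"dx":0,"dy":0,"dz":0,"gripper":50}]'
python3 -c "
from h import *
delta([*kn(.74),.222])
shot('top','pics/t1.png');shot('scene','pics/s1.png')"
```

```text
time: 0.8
position: [0.4252, 0.2854, 0.2223]
tool_rot: [0.202, 0.979, -0.0, -0.0]
ft_force: [1.2, 0.8, 0.8]
grip_width: 0.0867
time: 1.4
position: [0.5773, 0.0395, 0.2222]
tool_rot: [0.202, 0.979, 0.0, -0.0]
ft_force: [0.7, 1.4, -0.2]
grip_width: 0.0484
time: 2.2
position: [0.5765, 0.0413, 0.2221]
tool_rot: [0.663, 0.749, -0.0, -0.0]
ft_force: [-0.2, 0.3, 0.7]
grip_width: 0.0433
t 2.2 pos [0.5765 0.0413 0.2221] yaw_y 0.1212 tilt [-1.e-03  1.e-04 -1.e+00] az 0.0042
d tool mm [-1.5  0.4  0.1] F [-0.17  0.33  0.67] M [-0.049  0.05   0.021] grip 0.0433
```

View pics/s1.png

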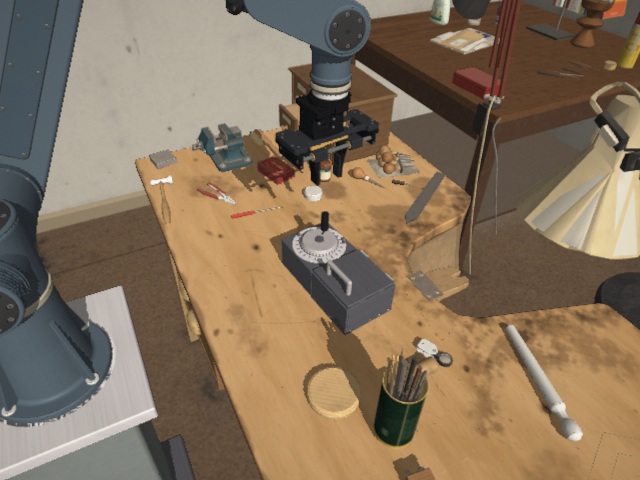

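```bash
python3 -c "
from h import *
c=load('pics/s1.npz'); q=R.from_quat(robot.get_obs()['tool_rot']); p=robot.get_obs()['position']
for s in(-1,1):
  print(proj(c,p+q.apply([0,s*.0217,0])))
im=c['img'][:,:,::-1].copy()[130:250,270:390]
cv2.imwrite('pics/s1c.png',cv2.resize(im,None,fx=5,fy=5,interpolation=cv2.INTER_CUBIC))
"
```

```text
[[317.16829302 182.0335119 ]]
[[334.88215021 175.55624904]]
```

View pics/s1c.png

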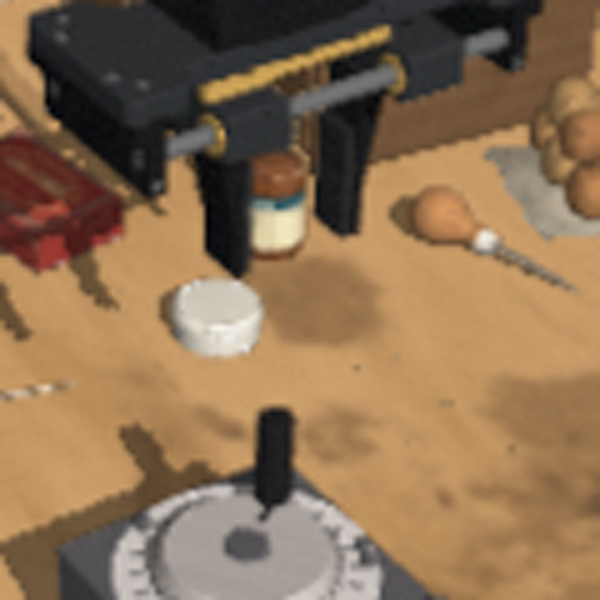

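```bash
python3 -m inch '[{"ax":0,"ay":0,"az":0,"dx":-1.5,"dy":0.4,"dz":30,"gripper":50},{"ax":0,"ay":0,"az":0,"dx":0,"dy":0,"dz":30,"gripper":50},{"ax":0,"ay":0,"az":0,"dx":0,"dy":0,"dz":30,"gripper":50},{"ax":0,"ay":0,"az":0,"dx":0,"dy":0,"dz":20,"gripper":50},{"ax":0,"ay":0,"az":0,"dx":0,"dy":0,"dz":15,"gripper":50},{"ax":0,"ay":0,"az":0,"dx":0,"dy":0,"dz":0,"gripper":50}]' 10
python3 -m inch '[{"ax":0,"ay":0,"az":0,"dx":0,"dy":0,"dz":0,"gripper":22},{"ax":0,"ay":0,"az":0,"dx":0,"dy":0,"dz":0,"gripper":10},{"ax":0,"ay":0,"az":0,"dx":0,"dy":0,"dz":0,"gripper":10},{"ax":0,"ay":0,"az":0,"dx":0,"dy":0,"dz":0,"gripper":10},{"ax":0,"ay":0,"az":0,"dx":0,"dy":0,"dz":0,"gripper":10}]' 10
python3 -c "
from h import *
delta([*kn(.74),.097])
shot('top','pics/t2.png');shot('scene','pics/s2.png')"
```

```text
time: 2.9
position: [0.5757, 0.04, 0.0953]
tool_rot: [0.662, 0.749, -0.002, -0.002]
ft_force: [-0.1, 0.3, 0.4]
grip_width: 0.0431
time: 3.4
position: [0.5772, 0.0398, 0.0983]
tool_rot: [0.663, 0.749, -0.0, 0.0]
ft_force: [-0.9, -0.7, 3.6]
grip_width: 0.0165
t 3.4 pos [0.5772 0.0398 0.0983] yaw_y 0.1215 tilt [-2.e-04 -3.e-04 -1.e+00] az 0.0045
d tool mm [ 0.1 -0.1  1.3] F [-0.89 -0.7   3.62] M [-0.187  0.348 -0.008] grip 0.0165
```

View pics/s2.png

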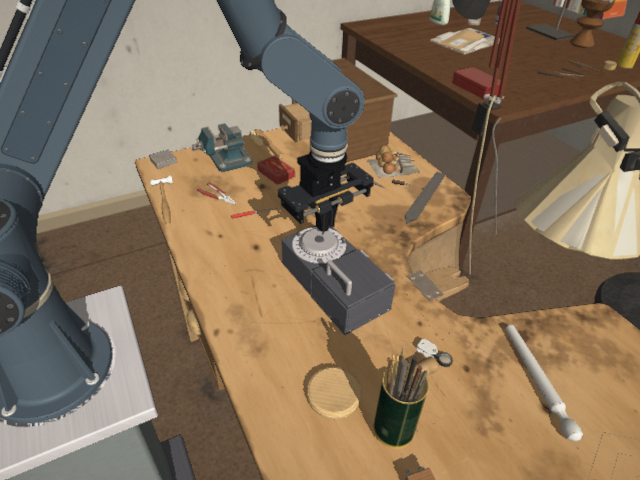

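```bash
python3 -c "
import numpy as np
f=lambda a:34*np.array([np.sin(np.radians(a)),np.cos(np.radians(a))])
def row(a,b): d=f(b)-f(a); print(a,b,'\"dx\":%.1f,\"dy\":%.1f'%tuple(d.round(1)))
row(35.5,40)
for a in range(40,400,20): row(a,a+20)
"
```

```text
35.5 40 "dx":2.1,"dy":-1.6
40 60 "dx":7.6,"dy":-9.0
60 80 "dx":4.0,"dy":-11.1
80 100 "dx":0.0,"dy":-11.8
100 120 "dx":-4.0,"dy":-11.1
120 140 "dx":-7.6,"dy":-9.0
140 160 "dx":-10.2,"dy":-5.9
160 180 "dx":-11.6,"dy":-2.1
180 200 "dx":-11.6,"dy":2.1
200 220 "dx":-10.2,"dy":5.9
220 240 "dx":-7.6,"dy":9.0
240 260 "dx":-4.0,"dy":11.1
260 280 "dx":-0.0,"dy":11.8
280 300 "dx":4.0,"dy":11.1
300 320 "dx":7.6,"dy":9.0
320 340 "dx":10.2,"dy":5.9
340 360 "dx":11.6,"dy":2.1
360 380 "dx":11.6,"dy":-2.1
380 400 "dx":10.2,"dy":-5.9
```

First a slow part of a turn (to 100°) as a check.

```bash
python3 -m inch '[{"ax":0,"ay":0,"az":0,"dx":2.1,"dy":-1.6,"dz":0,"gripper":10},{"ax":0,"ay":0,"az":0,"dx":7.6,"dy":-9.0,"dz":0,"gripper":10},{"ax":0,"ay":0,"az":0,"dx":4.0,"dy":-11.1,"dz":0,"gripper":10},{"ax":0,"ay":0,"az":0,"dx":0,"dy":-11.8,"dz":0,"gripper":10},{"ax":0,"ay":0,"az":0,"dx":0,"dy":0,"dz":0,"gripper":10}]' 12
cat > st.py <<'E'
from h import *
o=robot.get_obs(); p=o['position']; e=p[:2]-CTR; M=R.from_quat(o['tool_rot']).as_matrix()
a=np.arctan2(e[1],e[0]); F=o['ft_force']
print('t',round(o['time'],2),'r mm',round(np.hypot(*e)*1e3,2),'world ang',round(a,3),'psi deg',round(np.degrees(a-.1215)%360,1),'z',p[2].round(4),'yaw',round(np.arctan2(M[1,1],M[0,1]),4),
 'F',F.round(2),'Frad',round(F[0]*np.cos(a)+F[1]*np.sin(a),2),'Ftan',round(-F[0]*np.sin(a)+F[1]*np.cos(a),2),'w',round(o['grip_width'],4))
E
python3 st.py
```

```text
time: 4.0
position: [0.5413, 0.0497, 0.0982]
tool_rot: [0.663, 0.749, -0.0, 0.0]
ft_force: [-0.0, -3.4, 6.4]
grip_width: 0.0165
t 4.0 r mm 34.37 world ang 1.888 psi deg 101.2 z 0.0982 yaw 0.1218 F [-0.02 -3.41  6.35] Frad -3.23 Ftan 1.09 w 0.0165
```

```bash
python3 -m inch '[{"ax":0,"ay":0,"az":0,"dx":-4.0,"dy":-11.1,"dz":0,"gripper":10},{"ax":0,"ay":0,"az":0,"dx":-7.6,"dy":-9.0,"dz":0,"gripper":10},{"ax":0,"ay":0,"az":0,"dx":-10.2,"dy":-5.9,"dz":0,"gripper":10},{"ax":0,"ay":0,"az":0,"dx":-11.6,"dy":-2.1,"dz":0,"gripper":10},{"ax":0,"ay":0,"az":0,"dx":0,"dy":0,"dz":0,"gripper":10}]'; python3 st.py
python3 -m inch '[{"ax":0,"ay":0,"az":0,"dx":-11.6,"dy":2.1,"dz":0,"gripper":10},{"ax":0,"ay":0,"az":0,"dx":-10.2,"dy":5.9,"dz":0,"gripper":10},{"ax":0,"ay":0,"az":0,"dx":-7.6,"dy":9.0,"dz":0,"gripper":10},{"ax":0,"ay":0,"az":0,"dx":-4.0,"dy":11.1,"dz":0,"gripper":10},{"ax":0,"ay":0,"az":0,"dx":0,"dy":0,"dz":0,"gripper":10}]'; python3 st.py
```

```text
time: 4.5
position: [0.5179, 0.0132, 0.0983]
tool_rot: [0.664, 0.748, 0.0, -0.0]
ft_force: [-2.3, -0.8, 9.0]
grip_width: 0.0163
t 4.5 r mm 34.3 world ang -3.03 psi deg 179.4 z 0.0983 yaw 0.1197 F [-2.31 -0.83  9.02] Frad 2.38 Ftan 0.57 w 0.0163
time: 5.0
position: [0.5501, -0.0171, 0.0982]
tool_rot: [0.663, 0.749, -0.001, -0.0]
ft_force: [-2.6, -2.3, 9.8]
grip_width: 0.0168
t 5.0 r mm 34.15 world ang -1.626 psi deg 259.9 z 0.0982 yaw 0.1212 F [-2.62 -2.34  9.75] Frad 2.48 Ftan -2.48 w 0.0168
```

```bash
python3 -m inch '[{"ax":0,"ay":0,"az":0,"dx":0,"dy":11.8,"dz":-1,"gripper":10},{"ax":0,"ay":0,"az":0,"dx":4.0,"dy":11.1,"dz":0,"gripper":10},{"ax":0,"ay":0,"az":0,"dx":7.6,"dy":9.0,"dz":0,"gripper":10},{"ax":0,"ay":0,"az":0,"dx":10.2,"dy":5.9,"dz":0,"gripper":10},{"ax":0,"ay":0,"az":0,"dx":11.6,"dy":2.1,"dz":0,"gripper":10},{"ax":0,"ay":0,"az":0,"dx":11.6,"dy":-2.1,"dz":0,"gripper":10},{"ax":0,"ay":0,"az":0,"dx":0,"dy":0,"dz":0,"gripper":10}]'; python3 st.py
python3 -c "
from h import *
shot('scene','pics/s3.png')"
```

```text
time: 5.7
position: [0.5819, 0.0331, 0.0983]
tool_rot: [0.663, 0.749, -0.0, -0.0]
ft_force: [0.1, -1.2, 0.6]
grip_width: 0.0166
t 5.7 r mm 33.99 world ang 0.494 psi deg 21.3 z 0.0983 yaw 0.1222 F [ 0.14 -1.16  0.59] Frad -0.43 Ftan -1.08 w 0.0166
```

View pics/s3.png

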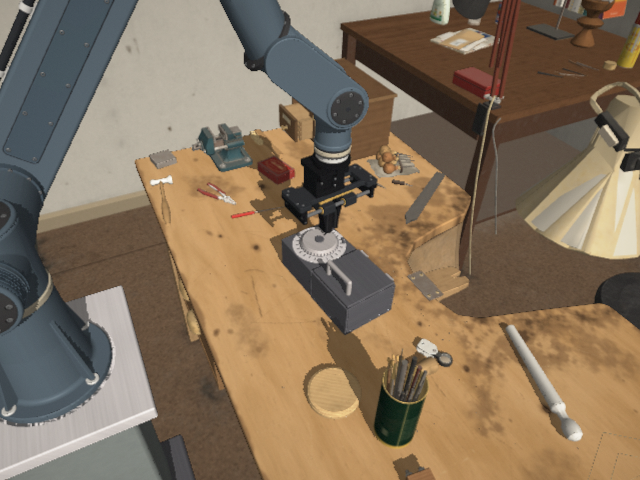

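```bash
python3 -m inch '[{"ax":0,"ay":0,"az":0,"dx":10.2,"dy":-5.9,"dz":0,"gripper":10},{"ax":0,"ay":0,"az":0,"dx":7.6,"dy":-9.0,"dz":0,"gripper":10},{"ax":0,"ay":0,"az":0,"dx":4.0,"dy":-11.1,"dz":0,"gripper":10},{"ax":0,"ay":0,"az":0,"dx":0,"dy":-11.8,"dz":0,"gripper":10},{"ax":0,"ay":0,"az":0,"dx":-4.0,"dy":-11.1,"dz":0,"gripper":10},{"ax":0,"ay":0,"az":0,"dx":-7.6,"dy":-9.0,"dz":0,"gripper":10},{"ax":0,"ay":0,"az":0,"dx":-10.2,"dy":-5.9,"dz":0,"gripper":10},{"ax":0,"ay":0,"az":0,"dx":-11.6,"dy":-2.1,"dz":0,"gripper":10}]'; python3 st.py
python3 -m inch '[{"ax":0,"ay":0,"az":0,"dx":-11.6,"dy":2.1,"dz":0,"gripper":10},{"ax":0,"ay":0,"az":0,"dx":-10.2,"dy":5.9,"dz":0,"gripper":10},{"ax":0,"ay":0,"az":0,"dx":-7.6,"dy":9.0,"dz":0,"gripper":10},{"ax":0,"ay":0,"az":0,"dx":-4.0,"dy":11.1,"dz":0,"gripper":10},{"ax":0,"ay":0,"az":0,"dx":0,"dy":11.8,"dz":0,"gripper":10},{"ax":0,"ay":0,"az":0,"dx":4.0,"dy":11.1,"dz":0,"gripper":10},{"ax":0,"ay":0,"az":0,"dx":7.6,"dy":9.0,"dz":0,"gripper":10},{"ax":0,"ay":0,"az":0,"dx":10.2,"dy":5.9,"dz":0,"gripper":10}]'; python3 st.py
```

```text
time: 6.55
position: [0.5178, 0.0159, 0.0986]
tool_rot: [0.664, 0.748, 0.002, -0.002]
ft_force: [-0.4, 9.9, 5.1]
grip_width: 0.0161
t 6.55 r mm 34.19 world ang -3.11 psi deg 174.9 z 0.0986 yaw 0.1183 F [-0.44  9.93  5.12] Frad 0.12 Ftan -9.93 w 0.0161
time: 7.35
position: [0.5847, 0.0072, 0.0983]
tool_rot: [0.663, 0.749, -0.002, 0.0]
ft_force: [-3.1, -8.3, 0.8]
grip_width: 0.0164
t 7.35 r mm 34.14 world ang -0.29 psi deg 336.4 z 0.0983 yaw 0.1211 F [-3.09 -8.31  0.78] Frad -0.59 Ftan -8.85 w 0.0164
```

```bash
python3 -c "
import numpy as np
f=lambda a:34*np.array([np.sin(np.radians(a)),np.cos(np.radians(a))])
l=[80,92,102,109,113,114.5]
for a,b in zip(l,l[1:]): print(a,b,(f(b)-f(a)).round(1))
"
python3 -m inch '[{"ax":0,"ay":0,"az":0,"dx":11.6,"dy":2.1,"dz":0,"gripper":10},{"ax":0,"ay":0,"az":0,"dx":11.6,"dy":-2.1,"dz":0,"gripper":10},{"ax":0,"ay":0,"az":0,"dx":10.2,"dy":-5.9,"dz":0,"gripper":10},{"ax":0,"ay":0,"az":0,"dx":7.6,"dy":-9.0,"dz":0,"gripper":10},{"ax":0,"ay":0,"az":0,"dx":4.0,"dy":-11.1,"dz":0,"gripper":10},{"ax":0,"ay":0,"az":0,"dx":0,"dy":0,"dz":0,"gripper":10}]'; python3 st.py
```

```text
80 92 [ 0.5 -7.1]
92 102 [-0.7 -5.9]
102 109 [-1.1 -4. ]
109 113 [-0.9 -2.2]
113 114.5 [-0.4 -0.8]
time: 7.95
position: [0.5546, 0.0503, 0.0982]
tool_rot: [0.663, 0.749, 0.0, 0.001]
ft_force: [2.2, -3.7, -1.4]
grip_width: 0.0165
t 7.95 r mm 33.45 world ang 1.492 psi deg 78.5 z 0.0982 yaw 0.1211 F [ 2.17 -3.7  -1.39] Frad -3.52 Ftan -2.46 w 0.0165
```

```bash
python3 -c "
import numpy as np
from scipy.optimize import least_squares
P=np.array([(0.5413,.0497),(.5179,.0132),(.5501,-.0171),(.5819,.0331),(.5178,.0159),(.5847,.0072),(.5546,.0503)])
for f in(lambda q:np.hypot(*(P-q[:2]).T)-.034,):
  r=least_squares(f,[.552,.017]);print(r.x,r.fun*1e3)
c=r.x; e=P[-1]-c; print(np.degrees(np.arctan2(e[1],e[0])-.1215))
"

```

```text
[0.55184268 0.01686282] [ 0.48809288  0.13974066  0.00750005  0.16267562  0.05629461  0.24869992
 -0.44932441]
78.32446752220123
```

```bash
python3 -m inch '[{"ax":0,"ay":0,"az":0,"dx":0.5,"dy":-7.1,"dz":0,"gripper":10},{"ax":0,"ay":0,"az":0,"dx":-0.7,"dy":-5.9,"dz":0,"gripper":10},{"ax":0,"ay":0,"az":0,"dx":-1.1,"dy":-4.0,"dz":0,"gripper":10},{"ax":0,"ay":0,"az":0,"dx":-0.9,"dy":-2.2,"dz":0,"gripper":10},{"ax":0,"ay":0,"az":0,"dx":0,"dy":0,"dz":0,"gripper":10},{"ax":0,"ay":0,"az":0,"dx":0,"dy":0,"dz":0,"gripper":10}]'; python3 st.py
```

```text
time: 8.55
position: [0.5376, 0.047, 0.0983]
tool_rot: [0.664, 0.748, 0.002, 0.001]
ft_force: [4.1, 1.0, -3.6]
grip_width: 0.0164
t 8.55 r mm 33.27 world ang 2.02 psi deg 108.8 z 0.0983 yaw 0.1195 F [ 4.1   1.02 -3.57] Frad -0.87 Ftan -4.14 w 0.0164
```

```bash
python3 -m inch '[{"ax":0,"ay":0,"az":0,"dx":-0.6,"dy":-1.4,"dz":0,"gripper":10},{"ax":0,"ay":0,"az":0,"dx":-0.7,"dy":-1.3,"dz":0,"gripper":10},{"ax":0,"ay":0,"az":0,"dx":0,"dy":0,"dz":0,"gripper":10},{"ax":0,"ay":0,"az":0,"dx":0,"dy":0,"dz":0,"gripper":10},{"ax":0,"ay":0,"az":0,"dx":0,"dy":0,"dz":0,"gripper":10}]'; python3 st.py
python3 -c "
from h import *
shot('scene','pics/s4.png');c=shot('top','pics/t4.png')
c=load('pics/s4.npz');im=c['img'][:,:,::-1][190:280,270:390]
cv2.imwrite('pics/s4c.png',cv2.resize(im,None,fx=6,fy=6,interpolation=cv2.INTER_CUBIC))"
```

```text
time: 9.05
position: [0.5349, 0.0456, 0.0984]
tool_rot: [0.664, 0.748, 0.002, 0.001]
ft_force: [5.3, 1.7, -4.6]
grip_width: 0.0162
t 9.05 r mm 33.3 world ang 2.111 psi deg 114.0 z 0.0984 yaw 0.1195 F [ 5.29  1.69 -4.58] Frad -1.27 Ftan -5.4 w 0.0162
```

View pics/s4c.png

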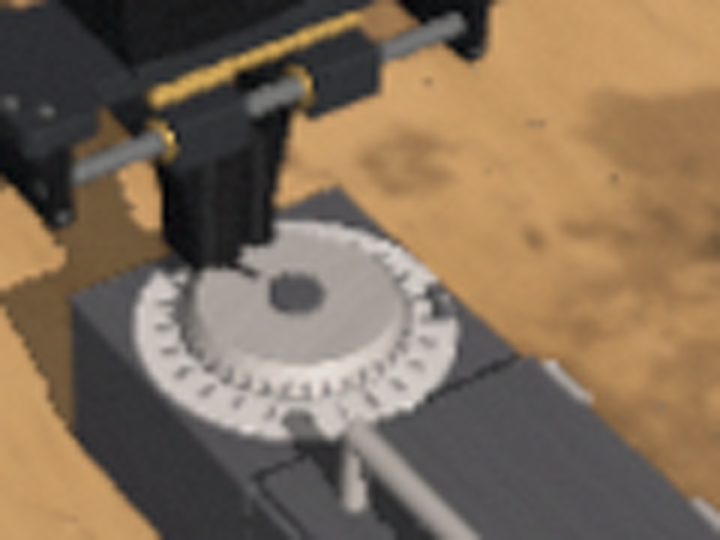

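```bash
python3 -c "
from h import *
c=load('pics/s4.npz')
u=lambda p:(np.array(p)+.5)/6-.5+[270,190]
h=rayz(c,u((296,293)),.089)[0]
print(h)
for p in((258,275),(245,269),(228,263)):
  q=rayz(c,u(p),.0892)[0]; e=q-h; print(q,np.hypot(*e[:2]),np.arctan2(e[1],e[0]))
"
```

```text
[0.55319765 0.01973709 0.089     ]
[0.54525325 0.03411812 0.0892    ] 0.01642947011083834 2.0754973176243876
[0.54250934 0.03907474 0.0892    ] 0.02209490367665578 2.075725607505059
[0.53845161 0.04467338 0.0892    ] 0.028970056492418583 2.1048300954312724
```

```bash
python3 -m inch '[{"ax":0,"ay":0,"az":0,"dx":3.5,"dy":10.1,"dz":0,"gripper":10},{"ax":0,"ay":0,"az":0,"dx":0,"dy":11.8,"dz":0,"gripper":10},{"ax":0,"ay":0,"az":0,"dx":-4.0,"dy":11.1,"dz":0,"gripper":10},{"ax":0,"ay":0,"az":0,"dx":-7.6,"dy":9.0,"dz":0,"gripper":10},{"ax":0,"ay":0,"az":0,"dx":-10.2,"dy":5.9,"dz":0,"gripper":10},{"ax":0,"ay":0,"az":0,"dx":-11.6,"dy":2.1,"dz":0,"gripper":10},{"ax":0,"ay":0,"az":0,"dx":-11.6,"dy":-2.1,"dz":0,"gripper":10},{"ax":0,"ay":0,"az":0,"dx":-10.2,"dy":-5.9,"dz":0,"gripper":10}]'; python3 st.py
python3 -m inch '[{"ax":0,"ay":0,"az":0,"dx":-7.6,"dy":-9.0,"dz":0,"gripper":10},{"ax":0,"ay":0,"az":0,"dx":-4.0,"dy":-11.1,"dz":0,"gripper":10},{"ax":0,"ay":0,"az":0,"dx":0,"dy":-11.8,"dz":0,"gripper":10},{"ax":0,"ay":0,"az":0,"dx":4.0,"dy":-11.1,"dz":0,"gripper":10},{"ax":0,"ay":0,"az":0,"dx":7.6,"dy":-9.0,"dz":0,"gripper":10},{"ax":0,"ay":0,"az":0,"dx":10.2,"dy":-5.9,"dz":0,"gripper":10},{"ax":0,"ay":0,"az":0,"dx":11.6,"dy":-2.1,"dz":0,"gripper":10},{"ax":0,"ay":0,"az":0,"dx":11.6,"dy":2.1,"dz":0,"gripper":10}]'; python3 st.py
```

```text
time: 9.95
position: [0.5814, -0.002, 0.0984]
tool_rot: [0.663, 0.748, 0.001, 0.0]
ft_force: [-1.2, 2.6, -1.5]
grip_width: 0.0166
t 9.95 r mm 35.01 world ang -0.575 psi deg 320.1 z 0.0984 yaw 0.1198 F [-1.19  2.64 -1.53] Frad -2.43 Ftan 1.56 w 0.0166
time: 10.75
position: [0.5189, 0.0256, 0.0985]
tool_rot: [0.663, 0.749, -0.0, 0.0]
ft_force: [2.3, -4.6, -8.1]
grip_width: 0.0166
t 10.75 r mm 34.18 world ang 2.886 psi deg 158.4 z 0.0985 yaw 0.1216 F [ 2.28 -4.58 -8.07] Frad -3.37 Ftan 3.85 w 0.0166
```

```bash
python3 -m inch '[{"ax":0,"ay":0,"az":0,"dx":10.2,"dy":5.9,"dz":0.4,"gripper":10},{"ax":0,"ay":0,"az":0,"dx":7.6,"dy":9.0,"dz":0.4,"gripper":10},{"ax":0,"ay":0,"az":0,"dx":4.0,"dy":11.1,"dz":0,"gripper":10},{"ax":0,"ay":0,"az":0,"dx":0,"dy":11.8,"dz":0,"gripper":10},{"ax":0,"ay":0,"az":0,"dx":-4.0,"dy":11.1,"dz":0,"gripper":10},{"ax":0,"ay":0,"az":0,"dx":-7.6,"dy":9.0,"dz":0,"gripper":10},{"ax":0,"ay":0,"az":0,"dx":-10.2,"dy":5.9,"dz":0,"gripper":10},{"ax":0,"ay":0,"az":0,"dx":0,"dy":0,"dz":0,"gripper":10}]'; python3 st.py
python3 -c "
import numpy as np
f=lambda a:34*np.array([np.sin(np.radians(a)),np.cos(np.radians(a))])
l=[20,8,-4,-13,-20,-23,-26,-29]
for a,b in zip(l,l[1:]): print(a,b,(f(b)-f(a)).round(1))
"
```

```text
time: 11.55
position: [0.5819, 0.0334, 0.0981]
tool_rot: [0.663, 0.749, -0.001, -0.001]
ft_force: [-2.7, -0.9, 2.8]
grip_width: 0.0165
t 11.55 r mm 34.07 world ang 0.501 psi deg 21.7 z 0.0981 yaw 0.1218 F [-2.66 -0.95  2.81] Frad -2.78 Ftan 0.44 w 0.0165
20 8 [-6.9  1.7]
8 -4 [-7.1  0.2]
-4 -13 [-5.3 -0.8]
-13 -20 [-4.  -1.2]
-20 -23 [-1.7 -0.7]
-23 -26 [-1.6 -0.7]
-26 -29 [-1.6 -0.8]
```

```bash
python3 -m inch '[{"ax":0,"ay":0,"az":0,"dx":-6.9,"dy":1.7,"dz":0,"gripper":10},{"ax":0,"ay":0,"az":0,"dx":-7.1,"dy":0.2,"dz":0,"gripper":10},{"ax":0,"ay":0,"az":0,"dx":-5.3,"dy":-0.8,"dz":0,"gripper":10},{"ax":0,"ay":0,"az":0,"dx":-4.0,"dy":-1.2,"dz":0,"gripper":10},{"ax":0,"ay":0,"az":0,"dx":0,"dy":0,"dz":0,"gripper":10},{"ax":0,"ay":0,"az":0,"dx":0,"dy":0,"dz":0,"gripper":10}]'; python3 st.py
```

```text
time: 12.15
position: [0.5857, 0.0103, 0.0982]
tool_rot: [0.663, 0.749, 0.001, -0.0]
ft_force: [-1.4, 3.2, 3.7]
grip_width: 0.016
t 12.15 r mm 34.37 world ang -0.196 psi deg 341.8 z 0.0982 yaw 0.1209 F [-1.42  3.19  3.69] Frad -2.01 Ftan 2.85 w 0.016
```

```bash
python3 -m inch '[{"ax":0,"ay":0,"az":0,"dx":-1.3,"dy":-0.5,"dz":0,"gripper":10},{"ax":0,"ay":0,"az":0,"dx":-1.2,"dy":-0.5,"dz":0,"gripper":10},{"ax":0,"ay":0,"az":0,"dx":0,"dy":0,"dz":0,"gripper":10},{"ax":0,"ay":0,"az":0,"dx":0,"dy":0,"dz":0,"gripper":10},{"ax":0,"ay":0,"az":0,"dx":0,"dy":0,"dz":0,"gripper":10}]'; python3 st.py
python3 -c "
from h import *
shot('scene','pics/s5.png')
c=load('pics/s5.npz');im=c['img'][:,:,::-1][190:280,270:390]
cv2.imwrite('pics/s5c.png',cv2.resize(im,None,fx=6,fy=6,interpolation=cv2.INTER_CUBIC))"
```

```text
time: 12.65
position: [0.585, 0.0065, 0.0981]
tool_rot: [0.663, 0.749, 0.0, 0.0]
ft_force: [-0.9, 3.7, 5.1]
grip_width: 0.0164
t 12.65 r mm 34.59 world ang -0.307 psi deg 335.4 z 0.0981 yaw 0.1209 F [-0.94  3.71  5.08] Frad -2.02 Ftan 3.25 w 0.0164
```

View pics/s5c.png

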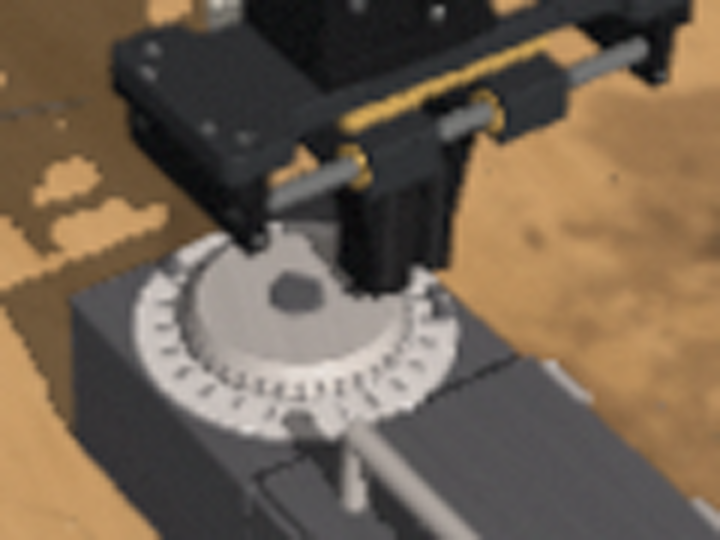

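```bash
cat > chk.py <<'E'
import sys
import st
if abs(st.o['ft_force'][:2]@np.array([-np.sin(st.a),np.cos(st.a)]) if 0 else (-st.F[0]*st.np.sin(st.a)+st.F[1]*st.np.cos(st.a)))>8: print('STOP'); sys.exit(1)
E
python3 -c "
import numpy as np
f=lambda a:34*np.array([np.sin(np.radians(a)),np.cos(np.radians(a))])
l=[-24.5,-20,-12,-4,4,12,20,28,36,44,52,58]
for a,b in zip(l,l[1:]): print(a,b,(f(b)-f(a)).round(1))
for a in range(58,166,4): print(a,a+4,((f(a+4)-f(a))/2).round(1))
"
```

```text
-24.5 -20 [2.5 1. ]
-20 -12 [4.6 1.3]
-12 -4 [4.7 0.7]
-4 4 [4.7 0. ]
4 12 [ 4.7 -0.7]
12 20 [ 4.6 -1.3]
20 28 [ 4.3 -1.9]
28 36 [ 4.  -2.5]
36 44 [ 3.6 -3. ]
44 52 [ 3.2 -3.5]
52 58 [ 2.  -2.9]
58 62 [ 0.6 -1. ]
62 66 [ 0.5 -1.1]
66 70 [ 0.4 -1.1]
70 74 [ 0.4 -1.1]
74 78 [ 0.3 -1.2]
78 82 [ 0.2 -1.2]
82 86 [ 0.1 -1.2]
86 90 [ 0.  -1.2]
90 94 [-0.  -1.2]
94 98 [-0.1 -1.2]
98 102 [-0.2 -1.2]
102 106 [-0.3 -1.2]
106 110 [-0.4 -1.1]
110 114 [-0.4 -1.1]
114 118 [-0.5 -1.1]
118 122 [-0.6 -1. ]
122 126 [-0.7 -1. ]
126 130 [-0.7 -0.9]
130 134 [-0.8 -0.9]
134 138 [-0.9 -0.8]
138 142 [-0.9 -0.8]
142 146 [-1.  -0.7]
146 150 [-1.  -0.6]
150 154 [-1.  -0.6]
154 158 [-1.1 -0.5]
158 162 [-1.1 -0.4]
162 166 [-1.1 -0.3]
```

```bash
python3 -m inch '[{"ax":0,"ay":0,"az":0,"dx":2.5,"dy":1.0,"dz":0.0,"gripper":10},{"ax":0,"ay":0,"az":0,"dx":4.6,"dy":1.3,"dz":-0.5,"gripper":10},{"ax":0,"ay":0,"az":0,"dx":4.7,"dy":0.7,"dz":0,"gripper":10},{"ax":0,"ay":0,"az":0,"dx":4.7,"dy":0,"dz":0,"gripper":10},{"ax":0,"ay":0,"az":0,"dx":4.7,"dy":-0.7,"dz":0,"gripper":10},{"ax":0,"ay":0,"az":0,"dx":4.6,"dy":-1.3,"dz":0,"gripper":10}]' && python3 chk.py && python3 -m inch '[{"ax":0,"ay":0,"az":0,"dx":4.3,"dy":-1.9,"dz":0,"gripper":10},{"ax":0,"ay":0,"az":0,"dx":4.0,"dy":-2.5,"dz":0,"gripper":10},{"ax":0,"ay":0,"az":0,"dx":3.6,"dy":-3.0,"dz":0,"gripper":10},{"ax":0,"ay":0,"az":0,"dx":3.2,"dy":-3.5,"dz":0,"gripper":10},{"ax":0,"ay":0,"az":0,"dx":2.0,"dy":-2.9,"dz":0,"gripper":10},{"ax":0,"ay":0,"az":0,"dx":0,"dy":0,"dz":0,"gripper":10}]' && python3 chk.py
```

```text
time: 13.3
position: [0.5831, 0.03, 0.0982]
tool_rot: [0.663, 0.749, -0.001, 0.002]
ft_force: [-1.0, -8.7, 1.3]
grip_width: 0.0165
t 13.3 r mm 33.75 world ang 0.397 psi deg 15.8 z 0.0982 yaw 0.122 F [-0.96 -8.74  1.32] Frad -4.26 Ftan -7.69 w 0.0165
time: 13.9
position: [0.5699, 0.0455, 0.0984]
tool_rot: [0.663, 0.749, 0.001, 0.004]
ft_force: [3.2, -6.2, -2.9]
grip_width: 0.0166
t 13.9 r mm 33.69 world ang 1.011 psi deg 51.0 z 0.0984 yaw 0.122 F [ 3.24 -6.22 -2.92] Frad -3.55 Ftan -6.05 w 0.0166
```

```bash
I="python3 -m inch"; python3 -m inch '[{"ax":0,"ay":0,"az":0,"dx":0.6,"dy":-1.0,"dz":0,"gripper":10},{"ax":0,"ay":0,"az":0,"dx":0.6,"dy":-1.0,"dz":0,"gripper":10}]' >/dev/null && python3 chk.py && python3 -m inch '[{"ax":0,"ay":0,"az":0,"dx":0.5,"dy":-1.1,"dz":0,"gripper":10},{"ax":0,"ay":0,"az":0,"dx":0.5,"dy":-1.1,"dz":0,"gripper":10}]' >/dev/null && python3 chk.py && python3 -m inch '[{"ax":0,"ay":0,"az":0,"dx":0.4,"dy":-1.1,"dz":0,"gripper":10},{"ax":0,"ay":0,"az":0,"dx":0.4,"dy":-1.1,"dz":0,"gripper":10}]' >/dev/null && python3 chk.py && python3 -m inch '[{"ax":0,"ay":0,"az":0,"dx":0.4,"dy":-1.1,"dz":0,"gripper":10},{"ax":0,"ay":0,"az":0,"dx":0.4,"dy":-1.1,"dz":0,"gripper":10}]' >/dev/null && python3 chk.py
```

```text
t 14.1 r mm 33.68 world ang 1.068 psi deg 54.2 z 0.0984 yaw 0.1217 F [ 4.01 -5.91 -2.11] Frad -3.24 Ftan -6.36 w 0.0163
t 14.3 r mm 33.76 world ang 1.207 psi deg 62.2 z 0.0983 yaw 0.121 F [ 1.7  -2.67 -2.04] Frad -1.89 Ftan -2.54 w 0.0167
t 14.5 r mm 33.77 world ang 1.296 psi deg 67.3 z 0.0983 yaw 0.1212 F [ 2.9  -3.49 -0.76] Frad -2.58 Ftan -3.73 w 0.0168
t 14.7 r mm 33.91 world ang 1.394 psi deg 72.9 z 0.0983 yaw 0.1211 F [ 2.02 -2.82 -1.03] Frad -2.42 Ftan -2.49 w 0.0166
```

```bash
python3 -m inch '[{"ax":0,"ay":0,"az":0,"dx":0.3,"dy":-1.2,"dz":0,"gripper":10},{"ax":0,"ay":0,"az":0,"dx":0.3,"dy":-1.2,"dz":0,"gripper":10}]' >/dev/null && python3 chk.py && python3 -m inch '[{"ax":0,"ay":0,"az":0,"dx":0.2,"dy":-1.2,"dz":0,"gripper":10},{"ax":0,"ay":0,"az":0,"dx":0.2,"dy":-1.2,"dz":0,"gripper":10}]' >/dev/null && python3 chk.py && python3 -m inch '[{"ax":0,"ay":0,"az":0,"dx":0.1,"dy":-1.2,"dz":0,"gripper":10},{"ax":0,"ay":0,"az":0,"dx":0.1,"dy":-1.2,"dz":0,"gripper":10}]' >/dev/null && python3 chk.py && python3 -m inch '[{"ax":0,"ay":0,"az":0,"dx":0,"dy":-1.2,"dz":0,"gripper":10},{"ax":0,"ay":0,"az":0,"dx":0,"dy":-1.2,"dz":0,"gripper":10}]' >/dev/null && python3 chk.py && python3 -m inch '[{"ax":0,"ay":0,"az":0,"dx":0,"dy":-1.2,"dz":0,"gripper":10},{"ax":0,"ay":0,"az":0,"dx":0,"dy":-1.2,"dz":0,"gripper":10}]' >/dev/null && python3 chk.py && python3 -m inch '[{"ax":0,"ay":0,"az":0,"dx":-0.1,"dy":-1.2,"dz":0,"gripper":10},{"ax":0,"ay":0,"az":0,"dx":-0.1,"dy":-1.2,"dz":0,"gripper":10}]' >/dev/null && python3 chk.py
```

```text
t 14.9 r mm 33.91 world ang 1.472 psi deg 77.4 z 0.0983 yaw 0.1211 F [ 2.81 -3.14 -1.3 ] Frad -2.84 Ftan -3.1 w 0.0167
t 15.1 r mm 33.9 world ang 1.535 psi deg 81.0 z 0.0983 yaw 0.121 F [ 3.8  -3.67 -1.56] Frad -3.53 Ftan -3.93 w 0.0164
t 15.3 r mm 33.82 world ang 1.602 psi deg 84.8 z 0.0983 yaw 0.1208 F [ 3.56 -3.24 -1.32] Frad -3.35 Ftan -3.46 w 0.0163
t 15.5 r mm 33.89 world ang 1.692 psi deg 90.0 z 0.0983 yaw 0.1209 F [ 3.02 -1.46 -0.45] Frad -1.82 Ftan -2.82 w 0.0164
t 15.7 r mm 33.88 world ang 1.76 psi deg 93.9 z 0.0983 yaw 0.1209 F [ 3.3  -1.37 -1.44] Frad -1.96 Ftan -2.98 w 0.0164
t 15.9 r mm 33.86 world ang 1.823 psi deg 97.5 z 0.0983 yaw 0.1208 F [ 5.18 -0.3  -1.58] Frad -1.59 Ftan -4.94 w 0.0164
```

```bash
python3 -m inch '[{"ax":0,"ay":0,"az":0,"dx":-0.2,"dy":-1.2,"dz":0,"gripper":10},{"ax":0,"ay":0,"az":0,"dx":-0.2,"dy":-1.2,"dz":0,"gripper":10}]' >/dev/null && python3 chk.py && python3 -m inch '[{"ax":0,"ay":0,"az":0,"dx":-0.3,"dy":-1.2,"dz":0,"gripper":10},{"ax":0,"ay":0,"az":0,"dx":-0.3,"dy":-1.2,"dz":0,"gripper":10}]' >/dev/null && python3 chk.py && python3 -m inch '[{"ax":0,"ay":0,"az":0,"dx":-0.4,"dy":-1.1,"dz":0,"gripper":10},{"ax":0,"ay":0,"az":0,"dx":-0.4,"dy":-1.1,"dz":0,"gripper":10}]' >/dev/null && python3 chk.py && python3 -m inch '[{"ax":0,"ay":0,"az":0,"dx":-0.4,"dy":-1.1,"dz":0,"gripper":10},{"ax":0,"ay":0,"az":0,"dx":-0.4,"dy":-1.1,"dz":0,"gripper":10}]' >/dev/null && python3 chk.py && python3 -m inch '[{"ax":0,"ay":0,"az":0,"dx":-0.5,"dy":-1.1,"dz":0,"gripper":10},{"ax":0,"ay":0,"az":0,"dx":-0.5,"dy":-1.1,"dz":0,"gripper":10}]' >/dev/null && python3 chk.py && python3 -m inch '[{"ax":0,"ay":0,"az":0,"dx":-0.6,"dy":-1.0,"dz":0,"gripper":10},{"ax":0,"ay":0,"az":0,"dx":-0.6,"dy":-1.0,"dz":0,"gripper":10}]' >/dev/null && python3 chk.py
```

```text
t 16.1 r mm 33.83 world ang 1.894 psi deg 101.5 z 0.0983 yaw 0.1208 F [ 3.52 -0.59 -1.22] Frad -1.68 Ftan -3.15 w 0.0168
t 16.3 r mm 33.91 world ang 2.009 psi deg 108.1 z 0.0983 yaw 0.1216 F [ 1.84 -2.44  1.97] Frad -2.99 Ftan -0.64 w 0.0164
t 16.5 r mm 33.81 world ang 2.054 psi deg 110.7 z 0.0983 yaw 0.1208 F [ 1.4  -0.82  1.01] Frad -1.37 Ftan -0.86 w 0.0162
t 16.7 r mm 33.83 world ang 2.115 psi deg 114.2 z 0.0983 yaw 0.1209 F [ 1.58 -1.87  2.26] Frad -2.41 Ftan -0.38 w 0.0166
t 16.9 r mm 33.85 world ang 2.184 psi deg 118.2 z 0.0983 yaw 0.121 F [ 1.81 -0.87  2.34] Frad -1.76 Ftan -0.98 w 0.0168
t 17.1 r mm 33.86 world ang 2.249 psi deg 121.9 z 0.0983 yaw 0.1207 F [2.49 0.28 2.08] Frad -1.34 Ftan -2.11 w 0.0165
```

```bash
python3 -m inch '[{"ax":0,"ay":0,"az":0,"dx":-0.7,"dy":-1.0,"dz":0,"gripper":10},{"ax":0,"ay":0,"az":0,"dx":-0.7,"dy":-1.0,"dz":0,"gripper":10}]' >/dev/null && python3 chk.py && python3 -m inch '[{"ax":0,"ay":0,"az":0,"dx":-0.7,"dy":-0.9,"dz":0,"gripper":10},{"ax":0,"ay":0,"az":0,"dx":-0.7,"dy":-0.9,"dz":0,"gripper":10}]' >/dev/null && python3 chk.py && python3 -m inch '[{"ax":0,"ay":0,"az":0,"dx":-0.8,"dy":-0.9,"dz":0,"gripper":10},{"ax":0,"ay":0,"az":0,"dx":-0.8,"dy":-0.9,"dz":0,"gripper":10}]' >/dev/null && python3 chk.py && python3 -m inch '[{"ax":0,"ay":0,"az":0,"dx":-0.9,"dy":-0.8,"dz":0,"gripper":10},{"ax":0,"ay":0,"az":0,"dx":-0.9,"dy":-0.8,"dz":0,"gripper":10}]' >/dev/null && python3 chk.py && python3 -m inch '[{"ax":0,"ay":0,"az":0,"dx":-0.9,"dy":-0.8,"dz":0,"gripper":10},{"ax":0,"ay":0,"az":0,"dx":-0.9,"dy":-0.8,"dz":0,"gripper":10}]' >/dev/null && python3 chk.py && python3 -m inch '[{"ax":0,"ay":0,"az":0,"dx":-1.0,"dy":-0.7,"dz":0,"gripper":10},{"ax":0,"ay":0,"az":0,"dx":-1.0,"dy":-0.7,"dz":0,"gripper":10}]' >/dev/null && python3 chk.py
```

```text
t 17.3 r mm 33.79 world ang 2.302 psi deg 124.9 z 0.0983 yaw 0.1203 F [2.62 3.46 1.72] Frad 0.83 Ftan -4.26 w 0.0166
t 17.5 r mm 33.8 world ang 2.352 psi deg 127.8 z 0.0984 yaw 0.1198 F [ 3.87  6.28 -0.41] Frad 1.73 Ftan -7.17 w 0.0166
t 17.7 r mm 33.88 world ang 2.4 psi deg 130.5 z 0.0984 yaw 0.1191 F [ 5.38  8.83 -0.44] Frad 2.0 Ftan -10.14 w 0.0166
STOP
```

```bash
python3 - <<'E'
from h import *
c=shot('scene','pics/s6.png')
im=c['img'][:,:,::-1][215:270,285:355]
cv2.imwrite('pics/s6c.png',cv2.resize(im,None,fx=10,fy=10,interpolation=cv2.INTER_CUBIC))
E
python3 st.py
```

```text
t 17.75 r mm 33.89 world ang 2.4 psi deg 130.5 z 0.0984 yaw 0.119 F [4.55 8.27 0.41] Frad 2.23 Ftan -9.17 w 0.0165
```

View pics/s6c.png

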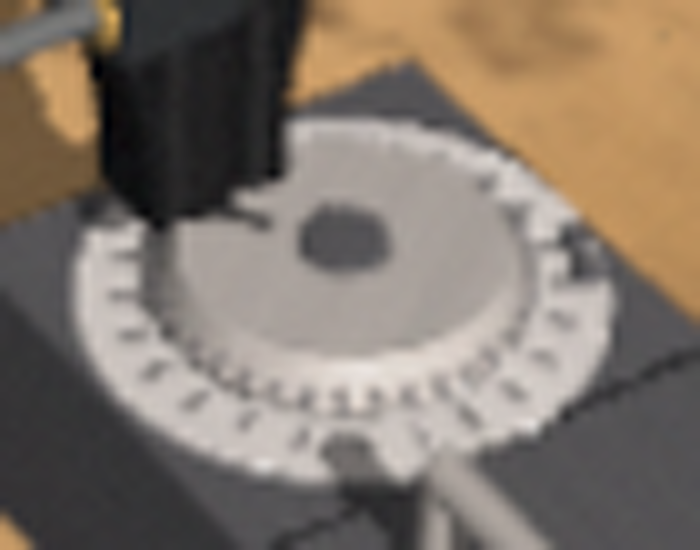

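```bash
python3 -c "
from h import *
c=load('pics/s6.npz')
u=lambda p:(np.array(p)+.5)/10-.5+[285,215]
h=rayz(c,u((343,238)),.089)[0]
for p in((268,220),(250,213),(235,208)):
  q=rayz(c,u(p),.0892)[0]; e=q-h; print(np.hypot(*e[:2]),np.arctan2(e[1],e[0]))
"; python3 -m inch '[{"ax":0,"ay":0,"az":0,"dx":-0.9,"dy":-0.8,"dz":0,"gripper":10},{"ax":0,"ay":0,"az":0,"dx":0,"dy":0,"dz":0,"gripper":10}]'; python3 st.py
```

```text
0.016908700233164615 2.3573023146750787
0.021300263276370954 2.3157152118333424
0.024886147362660017 2.302379713492945
time: 17.95
position: [0.5265, 0.0393, 0.0984]
tool_rot: [0.664, 0.748, 0.003, 0.0]
ft_force: [5.7, 8.7, -0.0]
grip_width: 0.0162
t 17.95 r mm 33.89 world ang 2.423 psi deg 131.9 z 0.0984 yaw 0.1188 F [ 5.7   8.71 -0.01] Frad 1.44 Ftan -10.31 w 0.0162
```

```bash
python3 -m inch '[{"ax":0,"ay":0,"az":0,"dx":0.9,"dy":0.8,"dz":0,"gripper":10},{"ax":0,"ay":0,"az":0,"dx":0.9,"dy":0.8,"dz":0,"gripper":10},{"ax":0,"ay":0,"az":0,"dx":0.8,"dy":0.9,"dz":0,"gripper":10},{"ax":0,"ay":0,"az":0,"dx":0,"dy":0,"dz":0,"gripper":10}]'; python3 st.py
python3 -m inch '[{"ax":0,"ay":0,"az":0,"dx":0,"dy":0,"dz":0,"gripper":25},{"ax":0,"ay":0,"az":0,"dx":0,"dy":0,"dz":0,"gripper":40},{"ax":0,"ay":0,"az":0,"dx":0,"dy":0,"dz":0,"gripper":40}]'
python3 -m inch '[{"ax":0,"ay":0,"az":0,"dx":0,"dy":0,"dz":-25,"gripper":40},{"ax":0,"ay":0,"az":0,"dx":0,"dy":0,"dz":-25,"gripper":40},{"ax":0,"ay":0,"az":0,"dx":0,"dy":0,"dz":-25,"gripper":40},{"ax":0,"ay":0,"az":0,"dx":0,"dy":0,"dz":0,"gripper":40}]'
python3 - <<'E'
from h import *
c=shot('scene','pics/s7.png')
im=c['img'][:,:,::-1][190:330,270:410]
cv2.imwrite('pics/s7c.png',cv2.resize(im,None,fx=4.2,fy=4.2,interpolation=cv2.INTER_CUBIC))
# bar target: hinge line at +x edge (+.06,-.06); bar 95mm toward -x
v=[*(CTR),.1167]
b=R.from_euler('z',.1167).apply([-.035,-.12,0])[:2]+CTR
print('bar',b); delta([*b,.18])
E
```

```text
time: 18.35
position: [0.5282, 0.041, 0.0984]
tool_rot: [0.663, 0.748, 0.001, 0.0]
ft_force: [5.1, 5.3, 1.5]
grip_width: 0.0168
t 18.35 r mm 33.8 world ang 2.351 psi deg 127.7 z 0.0984 yaw 0.1205 F [5.09 5.25 1.47] Frad 0.16 Ftan -7.31 w 0.0168
time: 18.65
position: [0.5255, 0.04, 0.0979]
tool_rot: [0.663, 0.749, -0.001, -0.001]
ft_force: [0.3, 1.1, -0.6]
grip_width: 0.0298
time: 19.05
position: [0.5274, 0.0398, 0.1755]
tool_rot: [0.663, 0.749, 0.0, 0.001]
ft_force: [0.4, 0.5, -0.2]
grip_width: 0.0346
bar [ 0.5312103  -0.10625903]
t 19.1 pos [0.5265 0.0399 0.174 ] yaw_y 0.1211 tilt [-2.e-04 -5.e-04 -1.e+00] az 0.0041
d tool mm [-145.6  -12.9   -6. ] F [-0.71 -0.04 -0.31] M [-0.111  0.052 -0.027] grip 0.0352
```

View pics/s7c.png

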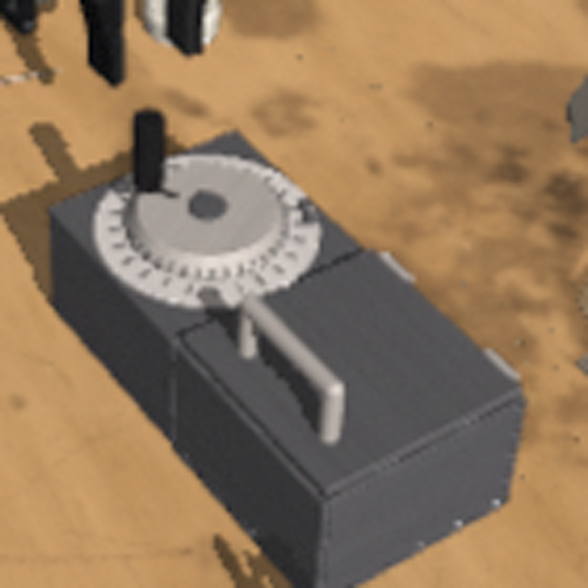

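```bash
python3 -c "
from h import *
c=load('pics/s7.npz')
u=lambda p:(np.array(p)+.5)/4.2-.5+[270,190]
for p in((250,302),(331,383),(290,342)): print(rayz(c,u(p),.115))
from fit import *
print(rayz(T,ua([(490,327),(686,310)]),.117))
"
```

```text
[[ 0.52580552 -0.07568251  0.115     ]]
[[ 0.5339099  -0.13694147  0.115     ]]
[[ 0.52989294 -0.10657832  0.115     ]]
[[ 0.52567102 -0.07252349  0.117     ]
 [ 0.5336003  -0.14412466  0.117     ]]
```

```bash
python3 -m inch '[{"ax":0,"ay":0,"az":0,"dx":-36.5,"dy":-3.4,"dz":0,"gripper":40},{"ax":0,"ay":0,"az":0,"dx":-36.5,"dy":-3.4,"dz":0,"gripper":40},{"ax":0,"ay":0,"az":0,"dx":-36.5,"dy":-3.4,"dz":0,"gripper":40},{"ax":0,"ay":0,"az":0,"dx":-36.5,"dy":-3.4,"dz":0,"gripper":40},{"ax":0,"ay":0,"az":0,"dx":0,"dy":0,"dz":25,"gripper":40},{"ax":0,"ay":0,"az":0,"dx":0,"dy":0,"dz":25,"gripper":40},{"ax":0,"ay":0,"az":0,"dx":0,"dy":0,"dz":26,"gripper":40},{"ax":0,"ay":0,"az":0,"dx":0,"dy":0,"dz":0,"gripper":40}]'
python3 -m inch '[{"ax":0,"ay":0,"az":0,"dx":0,"dy":0,"dz":0,"gripper":20},{"ax":0,"ay":0,"az":0,"dx":0,"dy":0,"dz":0,"gripper":3},{"ax":0,"ay":0,"az":0,"dx":0,"dy":0,"dz":0,"gripper":3},{"ax":0,"ay":0,"az":0,"dx":0,"dy":0,"dz":0,"gripper":3},{"ax":0,"ay":0,"az":0,"dx":0,"dy":0,"dz":0,"gripper":3}]' 15
python3 st.py
```

```text
time: 19.9
position: [0.5266, -0.105, 0.0928]
tool_rot: [0.663, 0.748, -0.002, -0.006]
ft_force: [-0.4, 0.1, 0.1]
grip_width: 0.0348
time: 20.4
position: [0.5297, -0.1067, 0.0981]
tool_rot: [0.662, 0.749, -0.001, -0.001]
ft_force: [-5.2, -1.8, 4.4]
grip_width: 0.0091
t 20.4 r mm 125.71 world ang -1.749 psi deg 252.8 z 0.0981 yaw 0.1226 F [-5.19 -1.83  4.37] Frad 2.72 Ftan -4.78 w 0.0091
```

```bash
python3 -c "
import numpy as np
f=lambda t:102*np.array([-np.cos(np.radians(21.3+t)),-np.sin(np.radians(21.3+t))])
for a in range(0,90,6): print(a,a+6,'dy,dz',(f(a+6)-f(a)).round(1))
"
python3 -m inch '[{"ax":0,"ay":0,"az":0,"dx":0,"dy":2.1,"dz":-4.9,"gripper":3},{"ax":0,"ay":0,"az":0,"dx":0,"dy":2.3,"dz":-4.8,"gripper":3},{"ax":0,"ay":0,"az":0,"dx":0,"dy":0,"dz":0,"gripper":3}]'; python3 st.py
```

```text
0 6 dy,dz [ 4.4 -9.7]
6 12 dy,dz [ 5.4 -9.2]
12 18 dy,dz [ 6.3 -8.6]
18 24 dy,dz [ 7.2 -7.9]
24 30 dy,dz [ 8.  -7.1]
30 36 dy,dz [ 8.7 -6.2]
36 42 dy,dz [ 9.3 -5.3]
42 48 dy,dz [ 9.8 -4.3]
48 54 dy,dz [10.2 -3.2]
54 60 dy,dz [10.5 -2.2]
60 66 dy,dz [10.6 -1.1]
66 72 dy,dz [10.7  0.1]
72 78 dy,dz [10.6  1.2]
78 84 dy,dz [10.4  2.3]
84 90 dy,dz [10.1  3.4]
time: 20.7
position: [0.5336, -0.1062, 0.1075]
tool_rot: [0.663, 0.749, -0.002, -0.002]
ft_force: [-5.1, -3.3, 3.4]
grip_width: 0.0094
t 20.7 r mm 124.56 world ang -1.719 psi deg 254.5 z 0.1075 yaw 0.1224 F [-5.1  -3.29  3.36] Frad 4.01 Ftan -4.56 w 0.0094
```

```bash
python3 -m inch '[{"ax":0,"ay":0,"az":0,"dx":0,"dy":5.4,"dz":-9.2,"gripper":3},{"ax":0,"ay":0,"az":0,"dx":0,"dy":0,"dz":0,"gripper":3}]'; python3 st.py;python3 - <<'E'
from h import *
c=shot('scene','pics/s8.png')
im=c['img'][:,:,::-1][190:330,270:410]
cv2.imwrite('pics/s8c.png',cv2.resize(im,None,fx=4.2,fy=4.2,interpolation=cv2.INTER_CUBIC))
E
```

```text
time: 20.9
position: [0.5388, -0.1056, 0.1171]
tool_rot: [0.662, 0.749, -0.002, -0.002]
ft_force: [-6.6, -3.0, 3.9]
grip_width: 0.0094
t 20.9 r mm 123.28 world ang -1.678 psi deg 256.9 z 0.1171 yaw 0.1225 F [-6.56 -2.95  3.87] Frad 3.64 Ftan -6.2 w 0.0094
```

View pics/s8c.png

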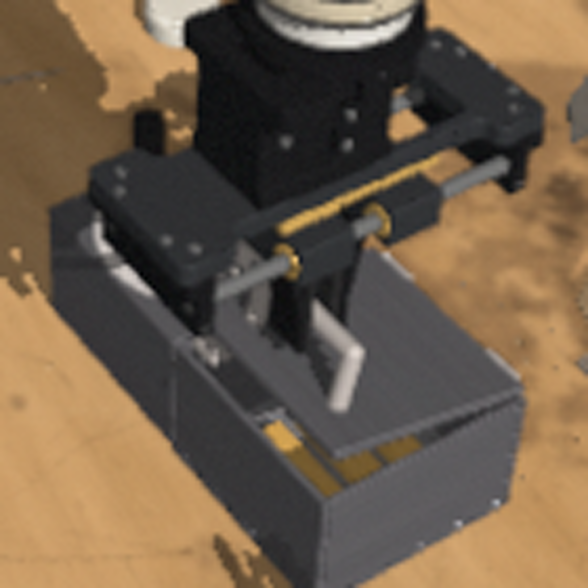

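The lid is rising and gold shows inside the box: the lock is open. I'll continue along the arc.

```bash
python3 -m inch '[{"ax":0,"ay":0,"az":0,"dx":0,"dy":6.3,"dz":-8.6,"gripper":3},{"ax":0,"ay":0,"az":0,"dx":0,"dy":7.2,"dz":-7.9,"gripper":3},{"ax":0,"ay":0,"az":0,"dx":0,"dy":8.0,"dz":-7.1,"gripper":3},{"ax":0,"ay":0,"az":0,"dx":0,"dy":0,"dz":0,"gripper":3}]'; python3 st.py
python3 -m inch '[{"ax":0,"ay":0,"az":0,"dx":0,"dy":8.7,"dz":-6.2,"gripper":3},{"ax":0,"ay":0,"az":0,"dx":0,"dy":9.3,"dz":-5.3,"gripper":3},{"ax":0,"ay":0,"az":0,"dx":0,"dy":0,"dz":0,"gripper":3}]'; python3 st.py
python3 - <<'E'
from h import *
c=shot('scene','pics/s9.png')
im=c['img'][:,:,::-1][170:330,270:430]
cv2.imwrite('pics/s9c.png',cv2.resize(im,None,fx=3.7,fy=3.7,interpolation=cv2.INTER_CUBIC))
E
```

```text
time: 21.35
position: [0.559, -0.1031, 0.1414]
tool_rot: [0.662, 0.749, -0.003, -0.003]
ft_force: [-10.3, -3.0, 11.9]
grip_width: 0.0095
t 21.35 r mm 120.27 world ang -1.512 psi deg 266.4 z 0.1414 yaw 0.1229 F [-10.33  -2.98  11.92] Frad 2.37 Ftan -10.48 w 0.0095
time: 21.65
position: [0.5781, -0.1007, 0.1538]
tool_rot: [0.663, 0.749, -0.002, -0.001]
ft_force: [-9.5, -0.5, 13.5]
grip_width: 0.0094
t 21.65 r mm 120.58 world ang -1.352 psi deg 275.6 z 0.1538 yaw 0.1222 F [-9.54 -0.46 13.46] Frad -1.62 Ftan -9.41 w 0.0094
```

View pics/s9c.png

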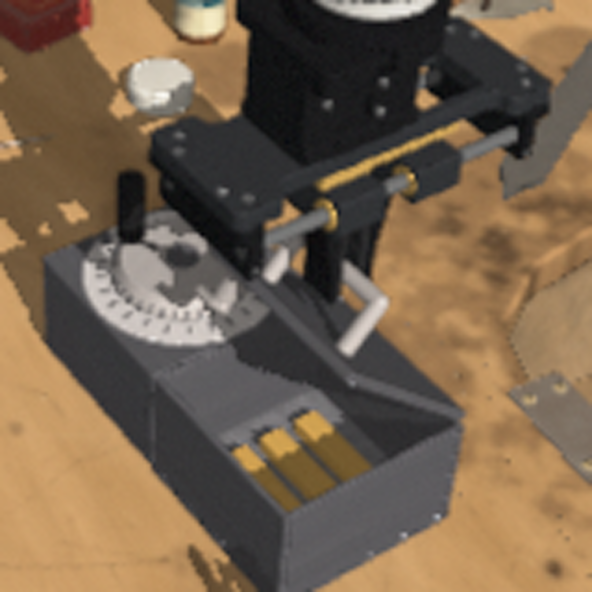

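```bash
python3 -m inch '[{"ax":0,"ay":0,"az":0,"dx":0,"dy":8.8,"dz":-6.3,"gripper":3},{"ax":0,"ay":0,"az":0,"dx":0,"dy":10.2,"dz":-3.7,"gripper":3},{"ax":0,"ay":0,"az":0,"dx":0,"dy":0,"dz":0,"gripper":3}]'; python3 st.py
python3 -m inch '[{"ax":0,"ay":0,"az":0,"dx":0,"dy":10.5,"dz":-2.2,"gripper":3},{"ax":0,"ay":0,"az":0,"dx":0,"dy":10.6,"dz":-1.1,"gripper":3},{"ax":0,"ay":0,"az":0,"dx":0,"dy":0,"dz":0,"gripper":3}]'; python3 st.py
```

```text
time: 22.0
position: [0.6, -0.0981, 0.1628]
tool_rot: [0.663, 0.749, 0.0, 0.001]
ft_force: [-2.8, 0.6, 7.8]
grip_width: 0.0096
t 22.0 r mm 124.72 world ang -1.176 psi deg 285.7 z 0.1628 yaw 0.1214 F [-2.75  0.63  7.76] Frad -1.64 Ftan -2.3 w 0.0096
time: 22.3
position: [0.6218, -0.0955, 0.1654]
tool_rot: [0.663, 0.749, 0.001, 0.001]
ft_force: [-1.7, 0.2, 4.8]
grip_width: 0.0094
t 22.3 r mm 132.39 world ang -1.016 psi deg 294.8 z 0.1654 yaw 0.1213 F [-1.69  0.23  4.81] Frad -1.08 Ftan -1.31 w 0.0094
```

Now 66° → ~88°.

```bash
python3 -m inch '[{"ax":0,"ay":0,"az":0,"dx":0,"dy":10.7,"dz":0.0,"gripper":3},{"ax":0,"ay":0,"az":0,"dx":0,"dy":10.6,"dz":1.2,"gripper":3},{"ax":0,"ay":0,"az":0,"dx":0,"dy":10.4,"dz":2.3,"gripper":3},{"ax":0,"ay":0,"az":0,"dx":0,"dy":0,"dz":0,"gripper":3}]'; python3 st.py
python3 -m inch '[{"ax":0,"ay":0,"az":0,"dx":0,"dy":10.1,"dz":3.0,"gripper":3},{"ax":0,"ay":0,"az":0,"dx":0,"dy":0,"dz":0,"gripper":3},{"ax":0,"ay":0,"az":0,"dx":0,"dy":0,"dz":0,"gripper":3}]'; python3 st.py
python3 - <<'E'
from h import *
c=shot('scene','pics/s10.png')
im=c['img'][:,:,::-1][150:330,270:450]
cv2.imwrite('pics/s10c.png',cv2.resize(im,None,fx=3.3,fy=3.3,interpolation=cv2.INTER_CUBIC))
E
```

```text
time: 22.7
position: [0.6539, -0.0916, 0.1604]
tool_rot: [0.663, 0.749, 0.001, 0.001]
ft_force: [0.7, 0.7, 0.5]
grip_width: 0.0091
t 22.7 r mm 148.95 world ang -0.817 psi deg 306.2 z 0.1604 yaw 0.1211 F [0.75 0.72 0.5 ] Frad -0.01 Ftan 1.04 w 0.0091
time: 23.0
position: [0.6625, -0.0906, 0.1574]
tool_rot: [0.663, 0.749, 0.001, 0.001]
ft_force: [1.3, -1.8, -0.3]
grip_width: 0.0089
t 23.0 r mm 154.19 world ang -0.772 psi deg 308.8 z 0.1574 yaw 0.1209 F [ 1.31 -1.83 -0.31] Frad 2.21 Ftan -0.4 w 0.0089
```

View pics/s10c.png

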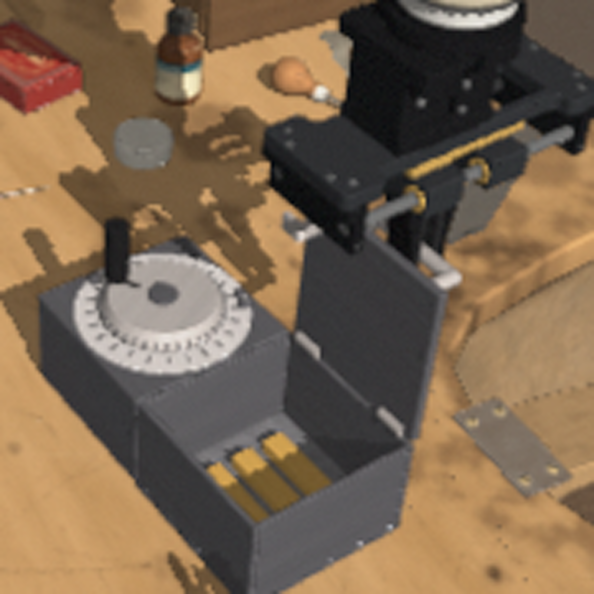

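```bash
python3 -m inch '[{"ax":0,"ay":0,"az":0,"dx":0,"dy":0,"dz":0,"gripper":18},{"ax":0,"ay":0,"az":0,"dx":0,"dy":0,"dz":0,"gripper":22},{"ax":0,"ay":0,"az":0,"dx":0,"dy":0,"dz":0,"gripper":22}]'; python3 st.py
python3 -m inch '[{"ax":0,"ay":0,"az":0,"dx":0,"dy":0,"dz":-5,"gripper":22},{"ax":0,"ay":0,"az":0,"dx":0,"dy":0,"dz":-10,"gripper":22},{"ax":0,"ay":0,"az":0,"dx":0,"dy":0,"dz":-15,"gripper":22},{"ax":0,"ay":0,"az":0,"dx":0,"dy":0,"dz":-25,"gripper":22},{"ax":0,"ay":0,"az":0,"dx":0,"dy":0,"dz":-25,"gripper":22},{"ax":0,"ay":0,"az":0,"dx":0,"dy":0,"dz":-25,"gripper":22},{"ax":0,"ay":0,"az":0,"dx":0,"dy":0,"dz":0,"gripper":22}]'; python3 st.py
python3 - <<'E'
from h import *
shot('top','pics/t11.png')
c=shot('scene','pics/s11.png')
E
```

```text
time: 23.35
position: [0.6614, -0.0905, 0.1582]
tool_rot: [0.663, 0.749, 0.0, -0.0]
ft_force: [0.0, -0.2, 0.8]
grip_width: 0.0184
t 23.35 r mm 153.37 world ang -0.777 psi deg 308.5 z 0.1582 yaw 0.1209 F [ 0.04 -0.25  0.8 ] Frad 0.2 Ftan -0.15 w 0.0184
time: 24.05
position: [0.6644, -0.0914, 0.2694]
tool_rot: [0.663, 0.749, 0.002, 0.005]
ft_force: [0.3, -0.0, 1.3]
grip_width: 0.0191
t 24.05 r mm 156.17 world ang -0.768 psi deg 309.1 z 0.2694 yaw 0.1211 F [ 0.34 -0.    1.25] Frad 0.25 Ftan 0.24 w 0.0191
```

View pics/s11.png

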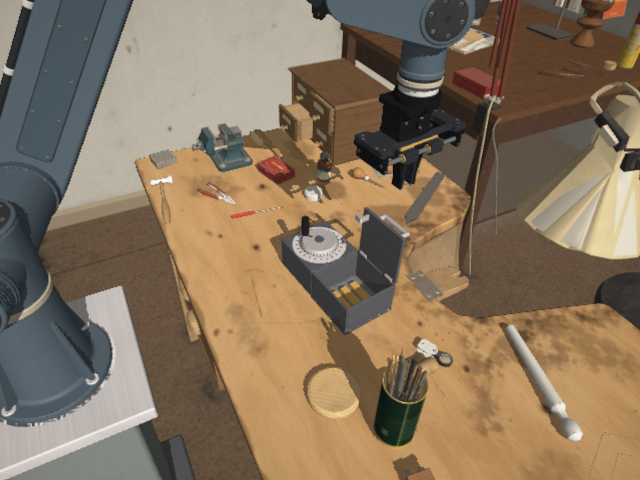

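View pics/t11.png

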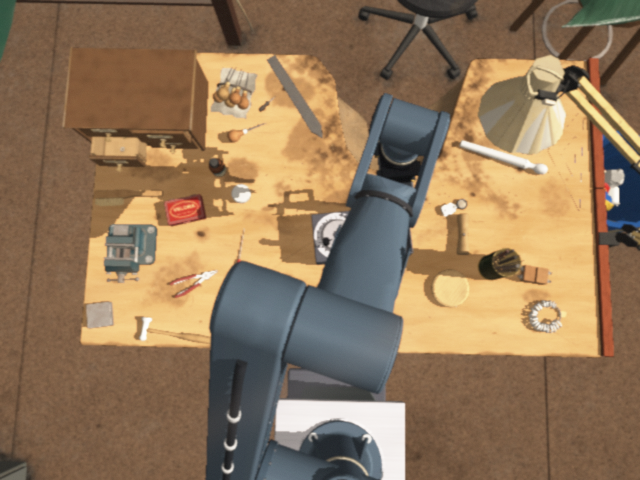

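```bash
python3 -m inch '[{"ax":0,"ay":0,"az":0,"dx":0,"dy":0,"dz":0,"gripper":22},{"ax":0,"ay":0,"az":0,"dx":0,"dy":0,"dz":0,"gripper":22},{"ax":0,"ay":0,"az":0,"dx":0,"dy":0,"dz":0,"gripper":22}]'; python3 -c "
from h import *
print(robot.hand_in())"
```

```text
time: 24.45
position: [0.661, -0.0905, 0.2618]
tool_rot: [0.663, 0.749, -0.0, -0.001]
ft_force: [0.2, -0.0, -0.3]
grip_width: 0.0192
the job is handed in; nothing more can be done
None
```

The box is open: I dialed the combination, swung the lid up to about 90 degrees, let go and handed in at 24.5 s. No verdict was reported.

**Dialing:** World angles from my camera fit put the single stud at 2.12 rad and the double stud at about -0.275 rad.
- **First number (anticlockwise):** stopped at about 2.10 rad on the third arrival at the single stud. The index line in the camera read 2.08 to 2.10.
- **Second number (clockwise):** stopped at about -0.30 rad on the second arrival at the double stud. The index line was hidden by the gripper there, so that reading is from the arm alone.
- **Last turn (anticlockwise):** went slowly until the dial stopped at about 2.3 rad. The sideways force reached about 10 N, well under the 25 N at which the clutch slips. The clutch itself cannot be read out.

**Last checks:**
- **Lid:** the final scene picture shows the lid standing upright. The bar's position on its arc gave about 90 degrees.
- **Arm:** the gripper is clear above the lid, and the wrist force reads about zero.
- **Bystanders:** those in view stand where they were, judged by eye from the pictures rather than measured. In the last top picture the arm covers part of the bench, including part of the needle file.

**What disagreed:**
- While the dial was against its stop, the arm's measured position (2.40 to 2.42 rad) ran about 0.1 rad ahead of the index line. I took this as flex and slip in the grip.
- While lifting the lid, the force built up to about 13 N upward near 42 degrees because my arc was slightly too tight. I widened the arc and the force fell to near zero.

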